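# Sort sample tubes by length gauge and stack the boxes for transport

### The arm

A 7-joint arm with a two-finger parallel gripper is mounted at the origin on the work surface. World frame = base frame: x ahead of the robot, y to its left, z up, the work surface at z = 0. Lengths are in m, angles in rad, forces in N, time in s.
With the tool pointing down it reaches from about 0.4 to 0.85 m from the base axis. Payload 10.4 kg.
Tool frame: the origin (TCP) lies at the very end of the fingers, on their centre line; the grasp point (between the pads) lies 19 mm behind it (manip.grip_depth is the distance from the TCP to the grasp point, in m); z points along the fingers, x is the direction in which the jaws open and shut, and the axes are right-handed (so a half turn about z gives the same grasp; the last joint's range is limited). The gripper opens to 85 mm and grips with 20 to 120 N. Pads are 22 mm wide; open, the fingers measure 114 mm over their backs; the gripper's body (76 mm by 85 mm) begins 54 mm behind the grasp point. The pads swing forward as they close: fully open they stand 13 mm farther back than shut.
Start: joints at [-1.169, 0.332, -0.065, 1.46, 0.022, 1.35, -0.088], TCP at [0.258, 0.569, 0.231] pointing down, gripper open.
Joint ranges: [-2.6, 2.6], [-0.5, 2.12], [-1.47, 1.34], [0.16, 2.42], [-1.27, 4.41], [0.06, 2.06], [-2.6, 2.6]. Speed limits (rad/s): [2.22, 2.22, 2.79, 2.79, 3.14, 3.14, 3.14].

### API

Orientations are given as a unit quaternion [x, y, z, w].
In Python, from workcell import manip, cams gives the robot as it stands. The module is installed in compiled form; this text tells all that it offers.
- The arm moves only by the tool move_arm, never from a script. Its arguments are lists of equal length, an entry for each row: "claw": the opening, from 0 (shut) to 1 (fully open); "dp": the shift along the tool's x, y, z as a fraction of full scale, a list of three; "turn": the turn, a rotation vector about the tool's x, y, z as a fraction of full scale, a list of three. A call has 1 to 8 rows; each row shifts and turns the commanded pose from where the row before left it, along the tool's axes as they then stand; what a row does not reach is not made up. Full scale, the value 1, is 200 mm for a shift and 45 degrees for a turn. A row lasts 1/12 s, in which the tool goes at most 41.7 mm and 7.16 degrees, less where a joint would pass 70% of its speed; a pose out of reach is approached as far as the arm can. A call with a number of a shift or a turn outside -1 to 1 is refused whole. A call with a gripper value outside its range is refused whole. The fingers move at their own pace and stop on an object; "grip_force" is the grip in N (left out, the last holds). Time passes only in rows, so rows that do not move let the fingers close. It gives the time, the measured TCP pose, the force and the opening at its end, in the units of the state.
- manip.get_obs(): the state, without advancing time (a new reading comes with each control period).
- cams.camera(name): name is "side" or "top"; returns the picture (420x560x3 uint8, red, green, blue); there is no depth.
- cams.camera_info(name): a dict with "fx", "fy", "cx", "cy" (pixels), "pose" (4x4, takes a point from camera to world coordinates). Camera axes: x right, y down, z forward; pixel columns grow to the right and rows downward; lengths in m; the calibration is good to about 2 mm. A picture is of the moment at which its call begins. camera_info takes no time and is no camera call.
- manip.hand_in(): hands the job in, once; it reports no verdict.
The state is a dict: "clock": time; "joint_pos": joint angles; "joint_velocities": joint speeds; "tau": joint torques, N m; "position": TCP position; "ee_rot": TCP orientation; "ft_force": force on the tool from outside, world axes, zero at the start; "torque": the same for the moment, N m; "grip_width": opening from 0.0 (shut) to 1.0 (fully open).
Only numpy, scipy, OpenCV 4.12 (cv2) and the standard library are available. Lean on these libraries where they do the work, as an engineer would, in place of code of your own. Each camera call takes 0.05 s, during which the arm holds its last target.

### The job

Post every loose sample tube into its box, using the slot in the green lid as the length gauge: tubes short enough to drop through the green slot belong in the green box, and tubes too long for it belong in the blue box. When all the tubes are in, stack the two boxes squarely, in either order, on the aluminium cold block, flush with its edges, and close the column with the yellow blank cover set squarely on top. Keep the boxes upright throughout and leave the green tube rack, the bottle and the tip box where they are.

Things in the scene. Friction and masses are not known exactly. Their poses are not given: they have to be found in the camera images.
- tube1_mid (a point): closed, empty white sample tube, 16 mm diameter, with paper label and a flush red eight-sided screw cap (it hardly rolls), lying on its side; EITHER 75 mm OR 100 mm long over all (which is not told: try it in the gauge slot). About 20 g. This point is its centre, half-way along and up; its x axis runs along the tube. At most 3 tubes of each length; absent ones read None
- tube2_mid (a point): closed, empty white sample tube, 16 mm diameter, with paper label and a flush red eight-sided screw cap (it hardly rolls), lying on its side; EITHER 75 mm OR 100 mm long over all (which is not told: try it in the gauge slot). About 20 g. This point is its centre, half-way along and up; its x axis runs along the tube. At most 3 tubes of each length; absent ones read None
- tube3_mid (a point): closed, empty white sample tube, 16 mm diameter, with paper label and a flush red eight-sided screw cap (it hardly rolls), lying on its side; EITHER 75 mm OR 100 mm long over all (which is not told: try it in the gauge slot). About 20 g. This point is its centre, half-way along and up; its x axis runs along the tube. At most 3 tubes of each length; absent ones read None
- tube4_mid (a point): closed, empty white sample tube, 16 mm diameter, with paper label and a flush red eight-sided screw cap (it hardly rolls), lying on its side; EITHER 75 mm OR 100 mm long over all (which is not told: try it in the gauge slot). About 20 g. This point is its centre, half-way along and up; its x axis runs along the tube. At most 3 tubes of each length; absent ones read None
- tube5_mid (a point): closed, empty white sample tube, 16 mm diameter, with paper label and a flush red eight-sided screw cap (it hardly rolls), lying on its side; EITHER 75 mm OR 100 mm long over all (which is not told: try it in the gauge slot). About 20 g. This point is its centre, half-way along and up; its x axis runs along the tube. At most 3 tubes of each length; absent ones read None
- tube6_mid (a point): closed, empty white sample tube, 16 mm diameter, with paper label and a flush red eight-sided screw cap (it hardly rolls), lying on its side; EITHER 75 mm OR 100 mm long over all (which is not told: try it in the gauge slot). About 20 g. This point is its centre, half-way along and up; its x axis runs along the tube. At most 3 tubes of each length; absent ones read None
- green_box_mid (a point): clear-walled, black-floored sample box, closed green lid, 132 (its x) x 64 (its y) x 60 mm high, loose, 0.28 kg; lid, walls, floor 4 mm thick. In mid-lid an open slot 83 mm long (along x), 22 mm wide: the length gauge; a 75 mm tube laid level along it drops in, a 100 mm tube stays on the lid. Holds 3 tubes. This point is its centre, 30 mm above its underside; z up
- blue_box_mid (a point): clear-walled, black-floored sample box, closed blue lid, 132 (its x) x 64 (its y) x 60 mm high, loose, 0.28 kg; lid, walls, floor 4 mm thick. In mid-lid an open slot 108 mm long (along x), 22 mm wide: for long tubes (a short one would pass too). Holds 3 tubes. This point is its centre, 30 mm above its underside; z up
- cover_grip (a point): loose blank cover: a yellow plate 132 (its x) x 64 (its y) x 6 mm lying flat on the bench, with a black grip bar 70 mm long (along x), 18 mm wide and 24 mm high in the middle on top; 0.12 kg. This point is the middle of the bar, 18 mm above the plate's underside; z is up
- block_top (a point): chilled transport base, fixed: a white tray 168 x 100 x 18 mm carrying an aluminium block of the boxes' footprint, 132 (its x) x 64 (its y) mm, whose flat top is 40 mm above the bench. This point is the centre of that top; z is up. The column of boxes is built on it
- pad: blue bench pad, fixed, 270 (its x) x 270 (its y) mm, 3 mm thick, on which the tubes lie at the start. Origin at the centre of its underside
- tube_rack_mid (a point): bystander: green microtube rack 80 x 200 x 40 mm with some small closed tubes up to 52 mm high. This point is its centre, 20 mm up
- reagent_bottle_mid (a point): bystander: amber closed bottle, 66 mm diameter, 150 mm high. This point is half-way up
- tip_box_mid (a point): bystander: grey closed pipette-tip box with orange lid, 90 x 128 x 64 mm. This point is half-way up

How it is judged:
By the outcome, as a careful person would: the job done as asked, in the order asked, and still so for the second after the job is handed in, with the robot touching nothing.
Of tube1, tube2, tube3, tube4, tube5, tube6 only 3 to 5 are there at a start; the rules pass over those that are not, and their reading is None.
At some moment in a run one of tube1, tube2, tube3, tube4, tube5, tube6 may be knocked a few centimetres aside while the robot is not near it.
It also fails if it takes over 210 s, if anything falls off the work surface, if the arm or the gripper's body presses on something with over 40 N, if the wrist force passes 120 N, or if a joint passes its speed limit or range.

## Working session

There is one attempt and no reset: what is moved stays moved. The work goes in short steps, Python scripts to look and compute and a tool call to move; the robot and the scene stay as the last step left them, time stands still between calls to the robot, and variables do not carry over. Pictures are saved under pics/ and viewed, and the job is handed in when it is done.

Besides the shell and the picture viewer there is one more tool, called after "Emit:" in YAML: its name, and indented under it one key for each argument. move_arm: Moves the arm, as the interface text tells. Shift numbers are shares of 200 mm and turn numbers shares of 45 degrees, none past 1 either way. Its arguments: {"type":"object","properties":{"claw":{"type":"array","items":{"type":"number"}},"dp":{"type":"array","items":{"type":"array","items":{"type":"number"}}},"turn":{"type":"array","items":{"type":"array","items":{"type":"number"}}},"grip_force":{"type":"number"}},"required":["claw","dp","turn"]}

```bash
mkdir -p pics; ls
python3 - <<'E'
from workcell import manip, cams
import cv2, numpy as np
o=manip.get_obs()
for k,v in o.items(): print(k,np.round(v,4))
print(manip.grip_depth)
for n in ("top","side"):
    im=cams.camera(n); cv2.imwrite(f"pics/{n}0.png",im[:,:,::-1])
    i=cams.camera_info(n); print(n,i)
E
```

```text
pics
clock 0.0
joint_pos [-1.1686  0.3329 -0.0647  1.461   0.0216  1.3499 -0.0885]
joint_velocities [-0.0001  0.0009  0.0001  0.0011 -0.      0.0002 -0.0003]
tau [ 1.00000e-04 -6.25455e+01  4.91000e-02 -3.91599e+01  1.61000e-02
  1.01000e-02 -0.00000e+00]
position [0.2574 0.5691 0.2305]
ee_rot [ 8.403e-01  5.422e-01 -6.000e-04  4.000e-04]
ft_force [ 0.7041 -0.901  -0.0933]
torque [-0.0372  0.0141  0.0396]
grip_width 0.9988
0.0187
top {'fx': 487.05549099949894, 'fy': 487.05549099949894, 'cx': 275.8757989807553, 'cy': 204.47518544280894, 'pose': array([[-0.0179485 , -0.990124  ,  0.13904068,  0.44059365],
       [-0.99977294,  0.01617546, -0.01387155,  0.05456477],
       [ 0.01148551, -0.13925809, -0.99018951,  1.29802045],
       [ 0.        ,  0.        ,  0.        ,  1.        ]])}
side {'fx': 430.945123169429, 'fy': 430.945123169429, 'cx': 283.2932692213333, 'cy': 211.68561834696376, 'pose': array([[-0.99022802, -0.10165589,  0.09547014,  0.50976863],
       [-0.13944805,  0.71368489, -0.68644601,  0.81827266],
       [ 0.00164569, -0.69305119, -0.72088649,  0.88531341],
       [ 0.        ,  0.        ,  0.        ,  1.        ]])}
```

View pics/top0.png

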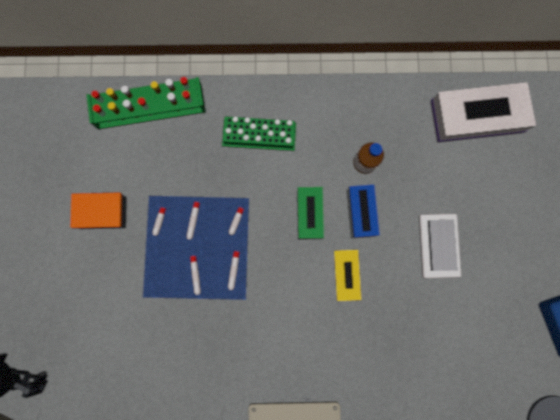

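View pics/side0.png

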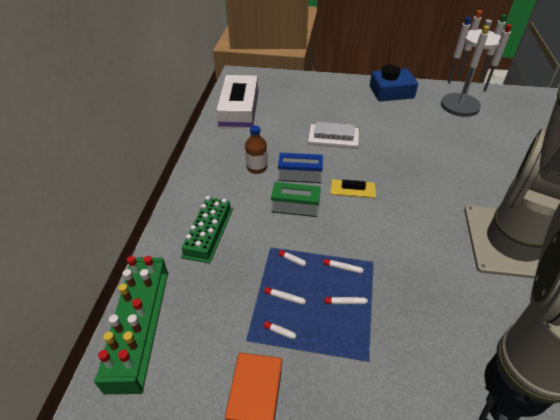

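The top picture shows five tubes on the pad: red caps near (161,211), (196,206), (238,212), (194,260) and (235,255). The green box is at (310,213), blue box (364,211), cover (347,275) and block (442,246). The pad, rack, bottle and orange tip box are all visible. Next I'll measure them.

```bash
cat > h.py <<'E'
from workcell import manip, cams
import cv2, numpy as np
from scipy.spatial.transform import Rotation as R
INF={n:cams.camera_info(n) for n in("top","side")}
def cast(n,u,v,z):
    i=INF[n];P=i['pose'];d=P[:3,:3]@np.array([(u-i['cx'])/i['fx'],(v-i['cy'])/i['fy'],1]);o=P[:3,3]
    return o+d*(z-o[2])/d[2]
def proj(n,p):
    i=INF[n];P=i['pose'];c=P[:3,:3].T@(np.asarray(p)-P[:3,3]);return np.array([i['fx']*c[0]/c[2]+i['cx'],i['fy']*c[1]/c[2]+i['cy']])
def tri(uvs): # {'top':(u,v),'side':(u,v)}
    A=np.zeros((3,3));b=np.zeros(3)
    for n,(u,v) in uvs.items():
        i=INF[n];P=i['pose'];d=P[:3,:3]@np.array([(u-i['cx'])/i['fx'],(v-i['cy'])/i['fy'],1]);d/=np.linalg.norm(d)
        M=np.eye(3)-np.outer(d,d);A+=M;b+=M@P[:3,3]
    return np.linalg.solve(A,b)
def snap(name):
    out={}
    for n in("top","side"):
        im=cams.camera(n);out[n]=im;cv2.imwrite(f"pics/{name}_{n}.png",im[:,:,::-1])
    return out
def hsv(im): return cv2.cvtColor(im,cv2.COLOR_RGB2HSV)
def masks(im):
    h=hsv(im);H,S,V=[h[:,:,k].astype(int) for k in range(3)]
    return dict(red=((H<8)|(H>172))&(S>140)&(V>90), white=(S<70)&(V>150), green=(H>50)&(H<80)&(S>120)&(V>50),
      blue=(H>105)&(H<125)&(S>150)&(V>60), yellow=(H>20)&(H<35)&(S>140)&(V>120))
def comps(m,mn=10,mx=100000,box=None):
    m=m.astype(np.uint8)
    if box: k=np.zeros_like(m);k[box[1]:box[3],box[0]:box[2]]=1;m=m*k
    c,_=cv2.findContours(m,cv2.RETR_EXTERNAL,cv2.CHAIN_APPROX_NONE)
    return [x for x in c if mn<=cv2.contourArea(x)<=mx]
E
cat > m1.py <<'E'
from h import *
im={n:cv2.imread(f"pics/{n}0.png")[:,:,::-1].copy() for n in("top","side")}
for n in im:
    M=masks(im[n]);
    for col in("green","blue","yellow"):
        for c in comps(M[col],100): 
            r=cv2.minAreaRect(c);print(n,col,np.round(r[0],1),np.round(r[1],1),round(r[2],1),cv2.contourArea(c))
    # tubes: white|red within pad
    m=M['white']|M['red']
    box=(140,190,252,302) if n=="top" else (240,240,385,360)
    for c in comps(m,30,box=box):
        r=cv2.minAreaRect(c)
        k=np.zeros(m.shape,np.uint8);cv2.drawContours(k,[c],-1,1,-1);ys,xs=np.nonzero(k)
        p=np.c_[xs,ys].astype(float);ctr=p.mean(0)
        w=np.array([cast(n,u,v,0.011) for u,v in p])[:,:2];cw=w.mean(0);e,vv=np.linalg.eigh(np.cov((w-cw).T));ax=vv[:,1]
        s=(w-cw)@ax;rd=np.array([cast(n,u,v,.011) for u,v in p if M['red'][int(v),int(u)]])
        print(n,'tube',np.round(ctr,1),'world',np.round(cw,4),'ang',round(np.degrees(np.arctan2(ax[1],ax[0]))%180,1),'L',round(np.ptp(s),4),'sigL',round(np.sqrt(12*e[1]),4),'red',np.round(rd.mean(0)[:2],3) if len(rd) else None)
    k=comps((M['white']),200)
    for c in k:
        r=cv2.minAreaRect(c);print(n,'white',np.round(r[0],1),np.round(r[1],1),round(r[2],1))
E
python3 m1.py
python3 - <<'E'
import cv2
im=cv2.imread('pics/top0.png');cv2.imwrite('pics/z1.png',cv2.resize(im[170:310,280:480],None,fx=4,fy=4,interpolation=cv2.INTER_CUBIC))
E
```

```text
top green [310. 212.] [50. 24.] 90.0 1136.5
top green [258.7 133.3] [71.4 28.9] 3.6 1754.0
top green [145.2 103.4] [ 34.6 114.6] 81.1 3127.0
top blue [554. 316.] [30. 10.] 90.0 158.5
top blue [363.5 210.6] [50.4 24.7] 84.3 1162.0
top yellow [347.1 274.8] [50.2 23.9] 86.4 1113.0
top tube [195.  277.4] world [0.4327 0.251 ] ang 6.9 L 0.0813 sigL 0.0809 red None
top tube [233.2 269.7] world [0.4508 0.1514] ang 170.1 L 0.0953 sigL 0.096 red [0.492 0.144]
top tube [235.6 220.3] world [0.5808 0.1441] ang 157.7 L 0.0715 sigL 0.071 red [0.608 0.133]
top tube [191.8 222.6] world [0.5765 0.2601] ang 168.4 L 0.0815 sigL 0.0809 red None
top tube [158.2 220.9] world [0.5825 0.3489] ang 162.7 L 0.0725 sigL 0.073 red [0.611 0.34 ]
top white [293. 412.] [14. 84.] 90.0
top white [440.2 245.3] [64.  37.3] 86.1
top white [487.  108.3] [44.1 92.7] 83.7
top white [11.5 70.5] [11. 23.] 90.0
top white [173.5  68.5] [ 9. 29.] 90.0
top white [107.   69.5] [11. 30.] 90.0
top white [74.5 69.6] [10.2 29.3] 87.8
top white [238.5  68. ] [10. 31.] 90.0
top white [206.5  68. ] [10. 29.] 90.0
top white [140.  69.] [
[... 541 characters left out ...]
.2] 21.5 855.5
side blue [300.3 161.5] [43.  15.7] 3.0 617.0
side blue [394.2  80.9] [22.7 43.3] 85.9 537.0
side yellow [352.7 188.3] [43.8 15. ] 4.1 399.5
side tube [279.2 329.5] world [0.5839 0.3475] ang 163.8 L 0.0753 sigL 0.0747 red [0.613 0.339]
side tube [348.2 299.6] world [0.4342 0.2484] ang 7.3 L 0.0807 sigL 0.0801 red None
side tube [284.3 295. ] world [0.5851 0.257 ] ang 168.5 L 0.1001 sigL 0.0982 red [0.627 0.249]
side tube [342.7 265.1] world [0.4517 0.1493] ang 170.9 L 0.099 sigL 0.0975 red [0.493 0.143]
side tube [291.7 257.2] world [0.582  0.1424] ang 157.8 L 0.0751 sigL 0.0738 red [0.61  0.132]
side white [333.6 133.1] [50.2 20.8] 5.0
side white [236.5  92.5] [37.2 37.7] 4.1
```

View pics/z1.png

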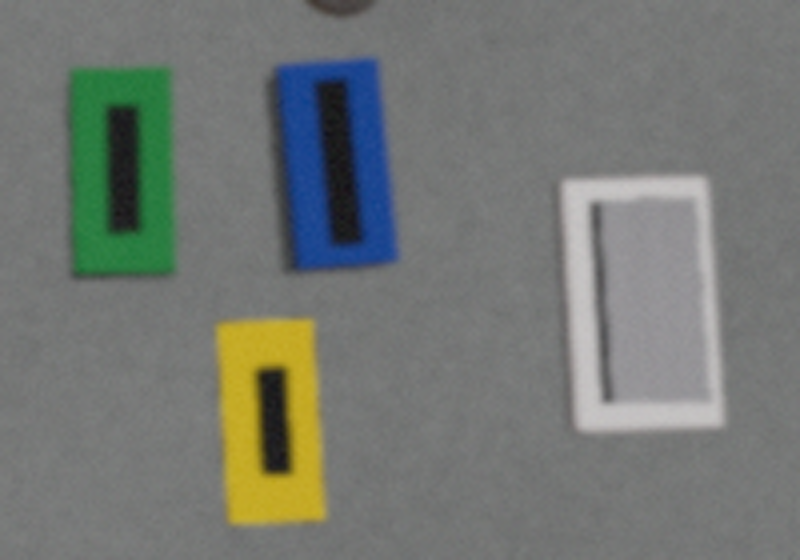

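```bash
cat > m2.py <<'E'
from h import *
import sys
def region(n,c,z,full=True):
    k=np.zeros((420,560),np.uint8);cv2.drawContours(k,[c],-1,1,-1);ys,xs=np.nonzero(k)
    w=np.array([cast(n,u,v,z) for u,v in zip(xs,ys)])[:,:2].astype(np.float32)
    return w
def desc(n,c,z):
    w=region(n,c,z);cw=w.mean(0);r=cv2.minAreaRect(w)
    e,vv=np.linalg.eigh(np.cov((w-cw).T));a=np.degrees(np.arctan2(vv[1,1],vv[0,1]));a=(a+90)%180-90
    return np.round(cw,4),'sz',np.round(np.sqrt(12*e[::-1]),4),'ang',round(a,1),'rectc',np.round(r[0],4)
if __name__=="__main__":
    im={n:cv2.imread(f"pics/{n}0.png")[:,:,::-1].copy() for n in("top","side")}
    cv2.imwrite('pics/z2.png',cv2.resize(im['side'][110:220,260:390],None,fx=5,fy=5,interpolation=cv2.INTER_CUBIC)[:,:,::-1])
    B={'top':dict(green=(290,180,330,245),blue=(340,175,385,245),yellow=(325,240,370,310)),'side':dict(green=(260,170,330,230),blue=(265,140,330,185),yellow=(320,170,390,210))}
    for n in im:
        M=masks(im[n])
        for col,z in(("green",.06),("blue",.06),("yellow",.006)):
            m=M[col].astype(np.uint8)
            c=max(comps(cv2.morphologyEx(m,cv2.MORPH_CLOSE,np.ones((3,3),np.uint8)),100,box=B[n][col]),key=cv2.contourArea)
            print(n,col,*desc(n,c,z))
        # dark inside: slot/bar
        h=hsv(im[n])[:,:,2]
        for col,z in(("green",.06),("blue",.06),("yellow",.03)):
            b=B[n][col]
            m=M[col].astype(np.uint8);c=max(comps(m,100,box=b),key=cv2.contourArea)
            f=np.zeros_like(m);cv2.drawContours(f,[c],-1,1,-1)
            s=((h<75)&(f>0))
            cc=comps(s,20,box=b)
            if cc: print(n,col,'dark',*desc(n,max(cc,key=cv2.contourArea),z))
        hh=hsv(im[n]);V=hh[:,:,2]
        b=(410,205,470,285) if n=="top" else (300,115,370,155)
        m=(V>165);c=max(comps(m,100,box=b),key=cv2.contourArea);print(n,'tray',*desc(n,c,.018))
        print(cv2.boundingRect(c))
E
python3 m2.py
```

```text
top green [ 0.5927 -0.0501] sz [0.1291 0.0621] ang -0.1 rectc [ 0.594 -0.05 ]
top blue [ 0.5948 -0.1875] sz [0.1293 0.0633] ang 2.9 rectc [ 0.5952 -0.1874]
top yellow [ 0.4319 -0.1478] sz [0.1305 0.0624] ang 1.1 rectc [ 0.4324 -0.1476]
top green dark [ 0.5933 -0.051 ] sz [0.0787 0.02  ] ang -1.0 rectc [ 0.5937 -0.0512]
top blue dark [ 0.5962 -0.1895] sz [0.1045 0.0182] ang 3.3 rectc [ 0.5964 -0.1894]
top yellow dark [ 0.4318 -0.1463] sz [0.065  0.0147] ang 1.3 rectc [ 0.4319 -0.1463]
top tray [ 0.5044 -0.394 ] sz [0.1644 0.0954] ang -0.2 rectc [ 0.5052 -0.3939]
(421, 214, 40, 64)
side green [ 0.5952 -0.0435] sz [0.1291 0.0717] ang -0.6 rectc [ 0.5958 -0.0444]
side blue [ 0.5984 -0.1812] sz [0.1286 0.0734] ang 2.5 rectc [ 0.5982 -0.1817]
side yellow [ 0.4352 -0.138 ] sz [0.1475 0.0628] ang 1.2 rectc [ 0.435  -0.1449]
side green dark [ 0.5949 -0.013 ] sz [0.1266 0.0097] ang -0.3 rectc [ 0.5949 -0.013 ]
side tray [ 0.5064 -0.3741] sz [0.2102 0.102 ] ang 1.8 rectc [ 0.5075 -0.3912]
(308, 124, 51, 21)
```

View pics/z2.png

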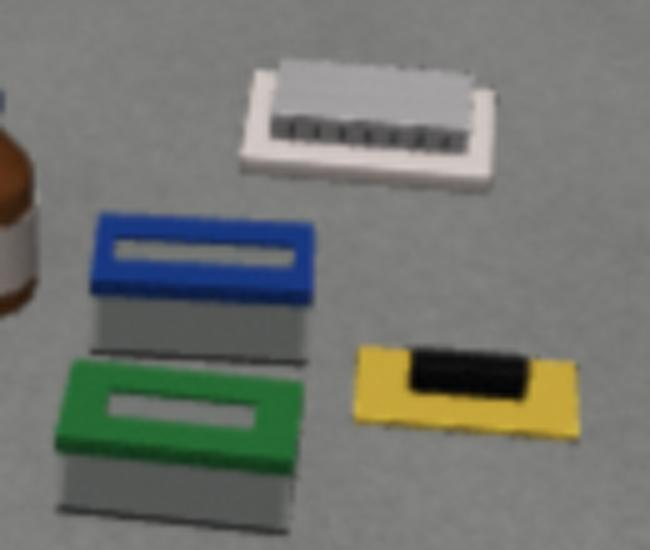

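```bash
cat > go.py <<'E'
# go.py x y z jawdeg : prints turn about tool z (fraction), then shift in tool axes after the turn (fractions)
from h import *
import sys
def plan(x,y,z,a):
    o=manip.get_obs();r=R.from_quat(o['ee_rot']);m=r.as_matrix();p=np.array(o['position'])
    cur=np.degrees(np.arctan2(m[1,0],m[0,0]));d=(a-cur+90)%180-90
    A=np.radians(cur+d);T=np.c_[[np.cos(A),np.sin(A),0],[np.sin(A),-np.cos(A),0],[0,0,-1]]
    s=T.T@(np.array([x,y,z])-p)/.2
    print('t',round(o['clock'],2),'pos',np.round(p,4),'jaw',round(cur,2),'tilt',np.round(np.degrees(np.arccos(-m[2,2])),2),'w',round(o['grip_width'],3),'F',np.round(o['ft_force'],1))
    print('turn z',round(-d/45,4),'shift',np.round(s,4))
if __name__=="__main__": plan(*map(float,sys.argv[1:5]))
E
cat > tubes.py <<'E'
from h import *
def tubes(im,boxes={'top':(130,180,260,310),'side':(235,235,390,365)},z=.011,verbose=True):
    res={}
    for n in im:
        M=masks(im[n]);h=hsv(im[n]).astype(int);red=((h[:,:,0]<10)|(h[:,:,0]>165))&(h[:,:,1]>90)&(h[:,:,2]>60)
        m=((M['white']|red)).astype(np.uint8);m=cv2.morphologyEx(m,cv2.MORPH_CLOSE,np.ones((3,3),np.uint8))
        L=[]
        for c in comps(m,60,box=boxes[n]):
            k=np.zeros(m.shape,np.uint8);cv2.drawContours(k,[c],-1,1,-1);ys,xs=np.nonzero(k)
            w=np.array([cast(n,u,v,z) for u,v in zip(xs,ys)])[:,:2];cw=w.mean(0);e,vv=np.linalg.eigh(np.cov((w-cw).T));ax=vv[:,1]
            s=(w-cw)@ax;mid=cw+ax*(s.max()+s.min())/2
            L.append((cw,np.degrees(np.arctan2(ax[1],ax[0]))%180,np.sqrt(12*e[1])))
            if verbose: print(n,np.round([xs.mean(),ys.mean()],1),'mid',np.round(cw,4),np.round(mid,4),'ang',round(L[-1][1],1),'L',round(L[-1][2],4))
        res[n]=L
    return res
if __name__=="__main__":
    import sys
    tubes(snap(sys.argv[1]))
E
python3 tubes.py t1; python3 go.py .583 .348 .06 73
```

```text
top [194.5 273.6] mid [0.4425 0.2522] [0.4407 0.252 ] ang 7.0 L 0.0996
top [233.3 268.8] mid [0.4533 0.1511] [0.4517 0.1514] ang 170.9 L 0.0994
top [158.6 220. ] mid [0.585  0.3481] [0.5829 0.3487] ang 162.3 L 0.0741
top [236.  219.4] mid [0.583 0.143] [0.5808 0.1439] ang 157.3 L 0.0743
top [192.5 219.2] mid [0.5857 0.2582] [0.584  0.2586] ang 167.8 L 0.1
side [256.1 359.2] mid [0.6221 0.4229] [0.6164 0.4224] ang 5.1 L 0.0967
side [279.  329.3] mid [0.5845 0.3473] [0.5837 0.3475] ang 163.5 L 0.0755
side [344.2 299.7] mid [0.4435 0.2499] [0.4408 0.2495] ang 8.3 L 0.0977
side [283.8 294.9] mid [0.5864 0.2567] [0.5852 0.257 ] ang 168.3 L 0.0993
side [342.1 265. ] mid [0.4534 0.1491] [0.4516 0.1494] ang 171.1 L 0.0992
side [291.2 257. ] mid [0.5832 0.1419] [0.5822 0.1423] ang 158.1 L 0.0753
t 0.2 pos [0.2575 0.5693 0.2308] jaw 65.66 tilt 0.05 w 1.001 F [ 0.5  0.6 -0.8]
turn z -0.163 shift [-0.5821  1.8799  0.8542]
```

Emit:
move_arm:
  claw: [0.5,0.5,0.5,0.5,0.5,0.5,0.5,0.5]
  dp:
    - [0,0,0.1]
    - [0,0,0.1]
    - [-0.058,0.188,0]
    - [-0.058,0.188,0]
    - [-0.058,0.188,0]
    - [-0.058,0.188,0]
    - [-0.058,0.188,0]
    - [-0.058,0.188,0]
  turn:
    - [0,0,-0.08]
    - [0,0,-0.083]
    - [0,0,0]
    - [0,0,0]
    - [0,0,0]
    - [0,0,0]
    - [0,0,0]
    - [0,0,0]

```text
clock: 0.87
position: [0.4543, 0.4356, 0.1913]
ee_rot: [0.804, 0.595, 0.0, -0.0]
ft_force: [-0.3, 1.4, 0.3]
grip_width: 0.497
```

```bash
python3 go.py .583 .348 .06 73
```

```text
t 0.87 pos [0.4543 0.4356 0.1913] jaw 73.01 tilt 0.01 w 0.497 F [-0.3  1.4  0.3]
turn z 0.0001 shift [-0.2306  0.7434  0.6566]
```

Emit:
move_arm:
  claw: [0.5,0.5,0.5,0.5,0.5,0.5,0.5,0.5]
  dp:
    - [-0.058,0.186,0.08]
    - [-0.058,0.186,0.08]
    - [-0.058,0.186,0.08]
    - [-0.057,0.186,0.08]
    - [0,0,0.19]
    - [0,0,0.19]
    - [0,0,0.13]
    - [0,0,0]
  turn:
    - [0,0,0]
    - [0,0,0]
    - [0,0,0]
    - [0,0,0]
    - [0,0,0]
    - [0,0,0]
    - [0,0,0]
    - [0,0,0]

```text
clock: 1.53
position: [0.5767, 0.3478, 0.0191]
ee_rot: [0.804, 0.595, -0.005, -0.0]
ft_force: [-0.7, -0.3, -0.7]
grip_width: 0.499
```

```bash
python3 go.py .583 .348 .008 73
python3 - <<'E'
from h import *
s=snap('g1');cv2.imwrite('pics/z3.png',cv2.resize(np.hstack([s['top'][170:270,110:250],s['side'][280:380,210:350]]),None,fx=2.8,fy=2.8)[:,:,::-1])
E
```

```text
t 1.53 pos [0.5767 0.3478 0.0191] jaw 72.99 tilt 0.6 w 0.499 F [-0.7 -0.3 -0.7]
turn z -0.0002 shift [0.0103 0.0296 0.0555]
```

View pics/z3.png

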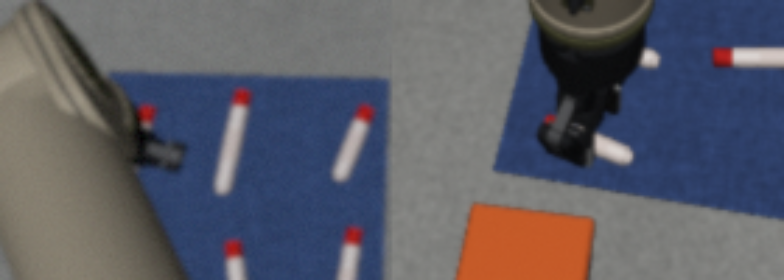

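```bash
python3 - <<'E'
s=open('go.py').read()
s=s.replace("    print('turn z',round(-d/45,4),'shift',np.round(s,4))","    rv=(r.inv()*R.from_matrix(T)).as_rotvec()*180/np.pi/45\n    print('turn',np.round(rv,4),'shift(after turn)',np.round(s,4))")
open('go.py','w').write(s)
E
python3 go.py .583 .348 .008 73
```

```text
t 1.63 pos [0.5801 0.3501 0.0259] jaw 73.01 tilt 0.08 w 0.5 F [ 0.3 -0.2  0.8]
turn [-0.0011  0.0014  0.0001] shift(after turn) [-0.0056  0.0169  0.0896]
```

Emit:
move_arm:
  claw: [0.5,0.5,0.5,0.5,0,0,0,0]
  dp:
    - [-0.006,0.017,0.045]
    - [0,0,0.045]
    - [0,0,0]
    - [0,0,0]
    - [0,0,0]
    - [0,0,0]
    - [0,0,0]
    - [0,0,0]
  turn:
    - [0,0,0]
    - [0,0,0]
    - [0,0,0]
    - [0,0,0]
    - [0,0,0]
    - [0,0,0]
    - [0,0,0]
    - [0,0,0]
  grip_force: 30

```text
clock: 2.3
position: [0.5836, 0.3484, 0.0088]
ee_rot: [0.804, 0.595, 0.001, -0.0]
ft_force: [-1.7, -0.2, 4.9]
grip_width: 0.169
```

```bash
python3 go.py .583 .348 .008 73
```

```text
t 2.3 pos [0.5836 0.3484 0.0088] jaw 73.0 tilt 0.06 w 0.169 F [-1.7 -0.2  4.9]
turn [ 0.0007 -0.0011 -0.    ] shift(after turn) [-0.0025 -0.0022  0.0038]
```

```bash
python3 go.py .594 -.0505 .11 89.5
```

```text
t 2.3 pos [0.5836 0.3484 0.0088] jaw 73.0 tilt 0.06 w 0.169 F [-1.7 -0.2  4.9]
turn [ 0.0008 -0.001  -0.3667] shift(after turn) [-1.9938  0.0695 -0.5062]
```

Emit:
move_arm:
  claw: [0,0,0,0,0,0,0,0]
  dp:
    - [0,0,-0.1]
    - [0,0,-0.1]
    - [0,0,-0.15]
    - [0,0,-0.15]
    - [-0.18,0,0]
    - [-0.18,0,0]
    - [-0.18,0,0]
    - [-0.18,0,0]
  turn:
    - [0,0,-0.09]
    - [0,0,-0.09]
    - [0,0,-0.09]
    - [0,0,-0.097]
    - [0,0,0]
    - [0,0,0]
    - [0,0,0]
    - [0,0,0]

```text
clock: 2.97
position: [0.5818, 0.2025, 0.1082]
ee_rot: [0.71, 0.704, 0.0, 0.0]
ft_force: [0.8, 0.3, 0.5]
grip_width: 0.17
```

```bash
python3 go.py .594 -.0505 .075 89.5
```

```text
t 2.97 pos [0.5818 0.2025 0.1082] jaw 89.53 tilt 0.03 w 0.17 F [0.8 0.3 0.5]
turn [ 0.0006 -0.0002  0.0007] shift(after turn) [-1.2643  0.0718  0.1661]
```

Emit:
move_arm:
  claw: [0,0,0,0,0,0,0,0]
  dp:
    - [-0.18,0.01,0]
    - [-0.18,0.01,0]
    - [-0.18,0.01,0]
    - [-0.18,0.01,0]
    - [-0.18,0.01,0]
    - [-0.18,0.01,0]
    - [-0.14,0.01,0.04]
    - [0,0,0.04]
  turn:
    - [0,0,0]
    - [0,0,0]
    - [0,0,0]
    - [0,0,0]
    - [0,0,0]
    - [0,0,0]
    - [0,0,0]
    - [0,0,0]

```text
clock: 3.63
position: [0.5941, -0.0484, 0.0925]
ee_rot: [0.713, 0.701, -0.001, 0.002]
ft_force: [-0.5, -0.9, -0.5]
grip_width: 0.168
```

```bash
cat > look.py <<'E'
# look.py name x0 y0 x1 y1 (top) x0 y0 x1 y1 (side) scale
from h import *
import sys
a=sys.argv;s=snap(a[1]);b=list(map(int,a[2:10]));f=float(a[10])
t=s['top'][b[1]:b[3],b[0]:b[2]];d=s['side'][b[5]:b[7],b[4]:b[6]]
hh=max(t.shape[0],d.shape[0]);pad=lambda q:np.vstack([q,np.zeros((hh-q.shape[0],q.shape[1],3),np.uint8)])
cv2.imwrite(f"pics/{a[1]}_z.png",cv2.resize(np.hstack([pad(t),pad(d)]),None,fx=f,fy=f,interpolation=cv2.INTER_CUBIC)[:,:,::-1])
E
python3 look.py g2 280 170 400 260 240 140 360 230 3.3;python3 go.py .594 -.0505 .065 89.5
```

```text
t 3.73 pos [ 0.5931 -0.0414  0.0908] jaw 89.36 tilt 0.11 w 0.171 F [ 0.2  2.  -1. ]
turn [-0.0025  0.0002 -0.0032] shift(after turn) [-0.0456  0.005   0.1289]
```

View pics/g2_z.png

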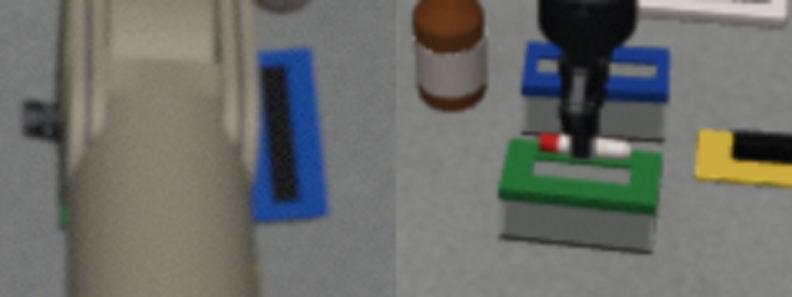

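Emit:
move_arm:
  claw: [0,0,0,0,0,0]
  dp:
    - [-0.046,0.005,0.05]
    - [0,0,0.05]
    - [0,0,0]
    - [0,0,0]
    - [0,0,0]
    - [0,0,0]
  turn:
    - [0,0,-0.003]
    - [0,0,0]
    - [0,0,0]
    - [0,0,0]
    - [0,0,0]
    - [0,0,0]

```text
clock: 4.23
position: [0.5952, -0.0486, 0.0723]
ee_rot: [0.709, 0.705, 0.0, 0.0]
ft_force: [-0.5, 0.8, -0.7]
grip_width: 0.169
```

```bash
python3 look.py g3 280 170 400 260 250 160 340 230 4;python3 go.py .594 -.0505 .062 89.5
```

```text
t 4.33 pos [ 0.5952 -0.0489  0.0724] jaw 89.67 tilt 0.04 w 0.172 F [0.6 0.2 0.1]
turn [ 0.001  -0.0002  0.0039] shift(after turn) [-0.0079 -0.006   0.0519]
```

View pics/g3_z.png

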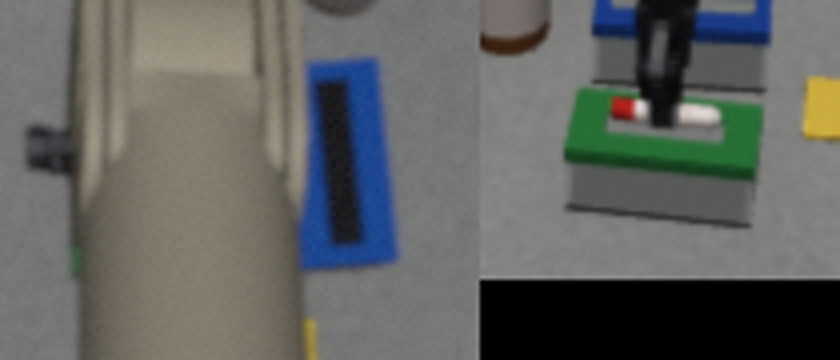

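Emit:
move_arm:
  claw: [0,0,0,0,0.5,0.5,0.5,0.5]
  dp:
    - [-0.008,-0.004,0.03]
    - [0,0,0.02]
    - [0,0,0]
    - [0,0,0]
    - [0,0,0]
    - [0,0,0]
    - [0,0,-0.05]
    - [0,0,-0.15]
  turn:
    - [0,0,0.004]
    - [0,0,0]
    - [0,0,0]
    - [0,0,0]
    - [0,0,0]
    - [0,0,0]
    - [0,0,0]
    - [0,0,0]

```text
clock: 5.0
position: [0.5915, -0.0507, 0.0991]
ee_rot: [0.71, 0.704, -0.002, -0.002]
ft_force: [0.1, -0.1, 0.0]
grip_width: 0.499
```

```bash
python3 look.py g4 280 170 400 260 250 160 340 230 4;python3 go.py .582 .1425 .062 68
```

```text
t 5.1 pos [ 0.5968 -0.0511  0.107 ] jaw 89.45 tilt 0.4 w 0.503 F [ 1.1 -0.6  0.9]
turn [ 0.0087 -0.0019  0.4767] shift(after turn) [ 0.8699 -0.431   0.2251]
```

View pics/g4_z.png

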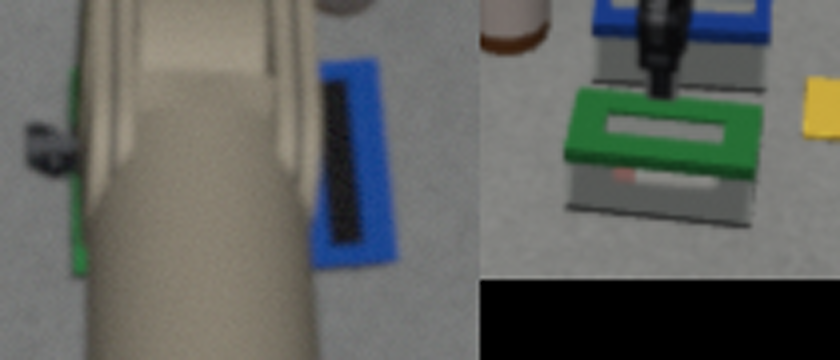

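The first short tube (cap at about (624,175) in the zoom) is now visible inside the green box, so it passed the slot. Next is the second short tube.

Emit:
move_arm:
  claw: [0.5,0.5,0.5,0.5,0.5,0.5,0.5,0.5]
  dp:
    - [0,0,0]
    - [0,0,0]
    - [0,0,0]
    - [0.15,-0.075,0]
    - [0.15,-0.075,0]
    - [0.15,-0.075,0]
    - [0.15,-0.075,0]
    - [0.15,-0.075,0]
  turn:
    - [0,0,0.155]
    - [0,0,0.155]
    - [0,0,0.155]
    - [0,0,0]
    - [0,0,0]
    - [0,0,0]
    - [0,0,0]
    - [0,0,0]

```text
clock: 5.77
position: [0.5791, 0.1178, 0.1029]
ee_rot: [0.826, 0.563, 0.001, 0.0]
ft_force: [1.1, 0.5, 0.8]
grip_width: 0.505
```

```bash
python3 go.py .5815 .1427 .06 67.7; python3 tubes.py t2
```

```text
t 5.77 pos [0.5791 0.1178 0.1029] jaw 68.53 tilt 0.07 w 0.505 F [1.1 0.5 0.8]
turn [ 0.001  -0.0011  0.0184] shift(after turn) [ 0.1197 -0.0362  0.2144]
top [194.5 273.3] mid [0.4433 0.2523] [0.4407 0.252 ] ang 7.0 L 0.0998
top [192.6 218.7] mid [0.5868 0.258 ] [0.5852 0.2583] ang 168.0 L 0.0994
top [234.4 191.7] mid [0.6576 0.1468] [0.6577 0.1468] ang 102.7 L 0.067
side [272.6 359.4] mid [0.5876 0.4183] [0.5958 0.417 ] ang 170.9 L 0.0535
side [344.4 299.7] mid [0.4432 0.2499] [0.4398 0.2494] ang 8.3 L 0.0982
side [284.  294.9] mid [0.5858 0.2567] [0.5851 0.2569] ang 168.6 L 0.0988
side [342.3 265.1] mid [0.4529 0.1493] [0.4516 0.1495] ang 171.0 L 0.0998
side [291.4 257.1] mid [0.5828 0.1421] [0.5823 0.1424] ang 158.1 L 0.0754
```

Emit:
move_arm:
  claw: [0.5,0.5,0.5,0.5,0.5,0.5]
  dp:
    - [0.12,-0.036,0]
    - [0,0,0.12]
    - [0,0,0.12]
    - [0,0,0.12]
    - [0,0,0]
    - [0,0,0]
  turn:
    - [0,0,0.018]
    - [0,0,0]
    - [0,0,0]
    - [0,0,0]
    - [0,0,0]
    - [0,0,0]

```text
clock: 6.37
position: [0.5808, 0.1406, 0.0298]
ee_rot: [0.83, 0.557, -0.001, -0.0]
ft_force: [0.4, -0.4, 1.0]
grip_width: 0.499
```

```bash
python3 go.py .582 .1427 .008 67.7
```

```text
t 6.37 pos [0.5808 0.1406 0.0298] jaw 67.71 tilt 0.11 w 0.499 F [ 0.4 -0.4  1. ]
turn [-0.0017  0.0017  0.0003] shift(after turn) [0.0121 0.0016 0.1091]
```

Emit:
move_arm:
  claw: [0.5,0.5,0.5,0.5,0,0,0,0]
  dp:
    - [0.012,0.002,0.055]
    - [0,0,0.053]
    - [0,0,0]
    - [0,0,0]
    - [0,0,0]
    - [0,0,0]
    - [0,0,0]
    - [0,0,0]
  turn:
    - [0,0,0]
    - [0,0,0]
    - [0,0,0]
    - [0,0,0]
    - [0,0,0]
    - [0,0,0]
    - [0,0,0]
    - [0,0,0]

```text
clock: 7.03
position: [0.5829, 0.1433, 0.009]
ee_rot: [0.83, 0.557, 0.0, 0.0]
ft_force: [-1.5, -0.4, 4.6]
grip_width: 0.167
```

```bash
python3 go.py .594 -.0505 .11 89.5
```

```text
t 7.03 pos [0.5829 0.1433 0.009 ] jaw 67.73 tilt 0.05 w 0.167 F [-1.5 -0.4  4.6]
turn [ 0.001  -0.0007 -0.4839] shift(after turn) [-0.9684  0.0639 -0.5048]
```

Emit:
move_arm:
  claw: [0,0,0,0,0,0,0,0]
  dp:
    - [0,0,-0.1]
    - [0,0,-0.12]
    - [0,0,-0.14]
    - [0,0,-0.14]
    - [-0.17,0.016,0]
    - [-0.17,0.016,0]
    - [-0.17,0.016,0]
    - [-0.17,0.016,0]
  turn:
    - [0,0,-0.121]
    - [0,0,-0.121]
    - [0,0,-0.121]
    - [0,0,-0.121]
    - [0,0,0]
    - [0,0,0]
    - [0,0,0]
    - [0,0,0]

```text
clock: 7.7
position: [0.5942, 0.0056, 0.1088]
ee_rot: [0.71, 0.704, 0.0, 0.0]
ft_force: [0.9, -0.6, -0.2]
grip_width: 0.171
```

```bash
python3 go.py .594 -.0505 .08 89.5
```

```text
t 7.7 pos [0.5942 0.0056 0.1088] jaw 89.54 tilt 0.04 w 0.171 F [ 0.9 -0.6 -0.2]
turn [ 0.0009 -0.0002  0.0008] shift(after turn) [-0.2807  0.0016  0.1438]
```

Emit:
move_arm:
  claw: [0,0,0,0,0,0]
  dp:
    - [-0.15,0,0]
    - [-0.13,0,0.03]
    - [0,0,0.11]
    - [0,0,0]
    - [0,0,0]
    - [0,0,0]
  turn:
    - [0,0,0]
    - [0,0,0]
    - [0,0,0]
    - [0,0,0]
    - [0,0,0]
    - [0,0,0]

```text
clock: 8.2
position: [0.594, -0.0474, 0.081]
ee_rot: [0.709, 0.705, 0.0, -0.0]
ft_force: [0.9, 0.4, 0.0]
grip_width: 0.17
```

```bash
python3 look.py g5 280 170 400 260 250 160 340 230 4;python3 go.py .594 -.051 .062 89.5
```

```text
t 8.3 pos [ 0.5944 -0.0475  0.0814] jaw 89.62 tilt 0.09 w 0.171 F [ 0.4  0.9 -0.2]
turn [ 0.0018 -0.0007  0.0027] shift(after turn) [-0.0175 -0.0017  0.0972]
```

View pics/g5_z.png

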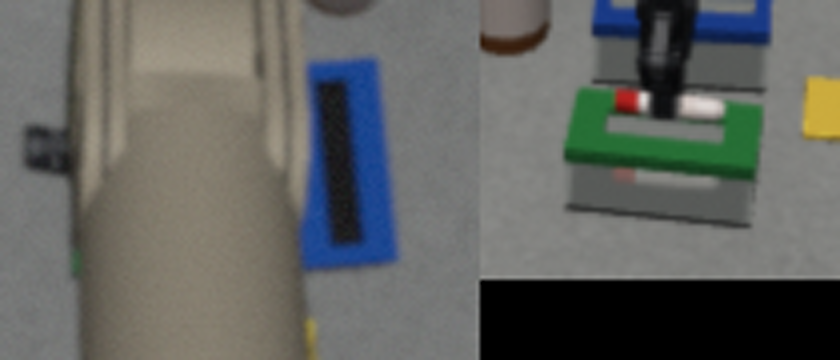

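Emit:
move_arm:
  claw: [0,0,0,0,0,0.5,0.5,0.5]
  dp:
    - [-0.017,0.006,0.05]
    - [0,0,0.045]
    - [0,0,0]
    - [0,0,0]
    - [0,0,0]
    - [0,0,0]
    - [0,0,0]
    - [0,0,0]
  turn:
    - [0,0,0.002]
    - [0,0,0]
    - [0,0,0]
    - [0,0,0]
    - [0,0,0]
    - [0,0,0]
    - [0,0,0]
    - [0,0,0]

```text
clock: 8.97
position: [0.5947, -0.0523, 0.0612]
ee_rot: [0.711, 0.704, -0.0, -0.0]
ft_force: [-0.2, 0.1, -0.4]
grip_width: 0.496
```

Emit:
move_arm:
  claw: [0.5,0.5,0.5]
  dp:
    - [0,0,-0.05]
    - [0,0,-0.1]
    - [0,0,-0.1]
  turn:
    - [0,0,0]
    - [0,0,0]
    - [0,0,0]

```text
clock: 9.22
position: [0.5944, -0.0523, 0.1121]
ee_rot: [0.711, 0.704, -0.0, -0.0]
ft_force: [0.4, -0.5, -0.3]
grip_width: 0.499
```

```bash
python3 look.py g6 280 170 400 260 250 160 340 230 4;python3 go.py .5855 .2575 .1 78.2;python3 tubes.py t3
```

```text
t 9.32 pos [ 0.597  -0.0525  0.1156] jaw 89.4 tilt 0.34 w 0.503 F [ 0.6 -0.4  0.6]
turn [ 0.0076 -0.001   0.249 ] shift(after turn) [ 1.5056 -0.3734  0.078 ]
top [194.6 273.5] mid [0.4428 0.2521] [0.4407 0.2519] ang 6.8 L 0.0996
top [233.3 268.6] mid [0.4538 0.151 ] [0.4517 0.1513] ang 170.6 L 0.099
top [192.6 218.9] mid [0.5864 0.2581] [0.5842 0.2586] ang 167.8 L 0.0993
side [258.2 359.3] mid [0.6177 0.4224] [0.6164 0.4223] ang 4.9 L 0.1036
side [344.4 299.7] mid [0.4432 0.2499] [0.4398 0.2494] ang 8.3 L 0.0982
side [284.  294.9] mid [0.5859 0.2567] [0.5851 0.2569] ang 168.6 L 0.0991
side [342.3 265.1] mid [0.4529 0.1493] [0.4516 0.1495] ang 171.0 L 0.0998
```

View pics/g6_z.png

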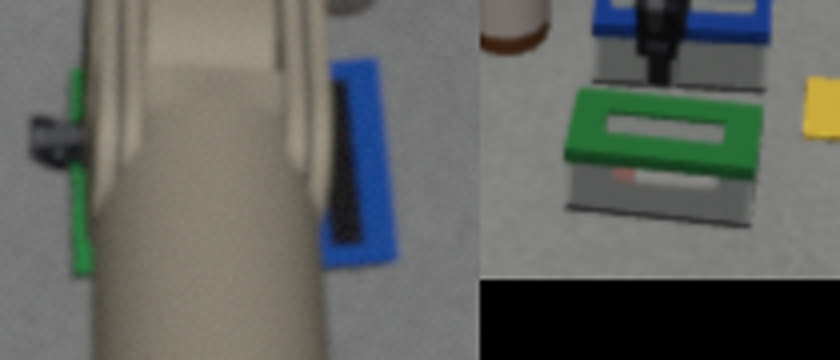

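Emit:
move_arm:
  claw: [0.5,0.5,0.5,0.5,0.5,0.5,0.5,0.5]
  dp:
    - [0,0,0]
    - [0,0,0]
    - [0.18,-0.045,0]
    - [0.18,-0.045,0]
    - [0.18,-0.045,0]
    - [0.18,-0.045,0]
    - [0.18,-0.045,0]
    - [0.18,-0.045,0]
  turn:
    - [0,0,0.125]
    - [0,0,0.125]
    - [0,0,0]
    - [0,0,0]
    - [0,0,0]
    - [0,0,0]
    - [0,0,0]
    - [0,0,0]

```text
clock: 10.08
position: [0.5854, 0.1718, 0.1106]
ee_rot: [0.776, 0.63, -0.001, -0.0]
ft_force: [0.6, 1.0, -0.5]
grip_width: 0.502
```

```bash
python3 look.py g7 280 170 400 260 250 160 340 230 4;python3 go.py .5855 .2575 .05 78.2;python3 tubes.py t3|grep side
```

```text
t 10.18 pos [0.584  0.1786 0.1103] jaw 78.73 tilt 0.23 w 0.499 F [ 0.1  0.3 -0.2]
turn [-0.0035 -0.0036  0.0118] shift(after turn) [ 0.3878 -0.0735  0.3017]
side [258.3 357.1] mid [0.6184 0.4177] [0.6165 0.4176] ang 3.5 L 0.114
side [344.4 299.7] mid [0.4432 0.2499] [0.4398 0.2494] ang 8.3 L 0.0982
side [284.  294.9] mid [0.5858 0.2567] [0.5851 0.2569] ang 168.6 L 0.0988
side [342.3 265.1] mid [0.4526 0.1493] [0.4516 0.1495] ang 171.1 L 0.0994
```

View pics/g7_z.png

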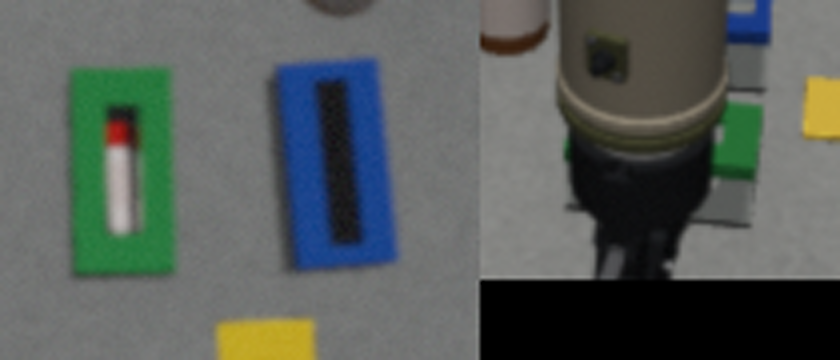

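Both short tubes are inside the green box: one cap shows at (118,132) in the zoom and the second tube's edge beside it. The lids haven't moved. Now long tube C.

Emit:
move_arm:
  claw: [0.5,0.5,0.5,0.5,0.5,0.5,0.5,0.5]
  dp:
    - [0.19,-0.037,0]
    - [0.19,-0.037,0.05]
    - [0.008,0,0.1]
    - [0,0,0.12]
    - [0,0,0.12]
    - [0,0,0]
    - [0,0,0]
    - [0,0,0]
  turn:
    - [0,0,0.011]
    - [0,0,0]
    - [0,0,0]
    - [0,0,0]
    - [0,0,0]
    - [0,0,0]
    - [0,0,0]
    - [0,0,0]

```text
clock: 10.95
position: [0.589, 0.2482, 0.0346]
ee_rot: [0.779, 0.626, 0.0, 0.0]
ft_force: [-0.1, -0.2, 0.2]
grip_width: 0.503
```

```bash
python3 go.py .5855 .2575 .008 78.2
```

```text
t 10.95 pos [0.589  0.2482 0.0346] jaw 77.58 tilt 0.07 w 0.503 F [-0.1 -0.2  0.2]
turn [ 0.0014 -0.0005 -0.0137] shift(after turn) [ 0.0419 -0.0268  0.1332]
```

Emit:
move_arm:
  claw: [0.5,0.5,0.5,0.5,0,0,0,0]
  dp:
    - [0.042,-0.027,0.02]
    - [0,0,0.06]
    - [0,0,0.05]
    - [0,0,0]
    - [0,0,0]
    - [0,0,0]
    - [0,0,0]
    - [0,0,0]
  turn:
    - [0,0,-0.014]
    - [0,0,0]
    - [0,0,0]
    - [0,0,0]
    - [0,0,0]
    - [0,0,0]
    - [0,0,0]
    - [0,0,0]

```text
clock: 11.62
position: [0.5849, 0.2585, 0.0078]
ee_rot: [0.776, 0.631, 0.0, 0.0]
ft_force: [-0.9, -0.1, -0.3]
grip_width: 0.17
```

```bash
python3 go.py .596 -.188 .12 93
```

```text
t 11.62 pos [0.5849 0.2585 0.0078] jaw 78.29 tilt 0.04 w 0.17 F [-0.9 -0.1 -0.3]
turn [ 0.0009 -0.0005 -0.3269] shift(after turn) [-2.2323 -0.0616 -0.5608]
```

Emit:
move_arm:
  claw: [0,0,0,0,0,0,0,0]
  dp:
    - [0,0,-0.12]
    - [0,0,-0.14]
    - [0,0,-0.15]
    - [0,0,-0.15]
    - [-0.18,-0.005,0]
    - [-0.18,-0.005,0]
    - [-0.18,-0.005,0]
    - [-0.18,-0.005,0]
  turn:
    - [0,0,-0.109]
    - [0,0,-0.109]
    - [0,0,-0.109]
    - [0,0,0]
    - [0,0,0]
    - [0,0,0]
    - [0,0,0]
    - [0,0,0]

```text
clock: 12.28
position: [0.5882, 0.1129, 0.12]
ee_rot: [0.688, 0.726, 0.0, 0.0]
ft_force: [-0.2, -0.1, 0.3]
grip_width: 0.166
```

Emit:
move_arm:
  claw: [0,0,0,0,0,0,0,0]
  dp:
    - [-0.18,-0.005,0]
    - [-0.18,-0.005,0]
    - [-0.18,-0.005,0]
    - [-0.18,-0.005,0]
    - [-0.18,-0.005,0]
    - [-0.18,-0.005,0]
    - [-0.18,-0.005,0]
    - [-0.18,-0.005,0]
  turn:
    - [0,0,0]
    - [0,0,0]
    - [0,0,0]
    - [0,0,0]
    - [0,0,0]
    - [0,0,0]
    - [0,0,0]
    - [0,0,0]

```text
clock: 12.95
position: [0.5952, -0.1754, 0.1199]
ee_rot: [0.688, 0.726, 0.0, 0.0]
ft_force: [-0.4, -0.8, 0.2]
grip_width: 0.171
```

```bash
python3 go.py .596 -.188 .08 93
```

```text
t 12.95 pos [ 0.5952 -0.1754  0.1199] jaw 93.02 tilt 0.05 w 0.171 F [-0.4 -0.8  0.2]
turn [0.001  0.     0.0005] shift(after turn) [-0.0633  0.0005  0.1993]
```

Emit:
move_arm:
  claw: [0,0,0,0,0,0]
  dp:
    - [-0.055,0,0.05]
    - [0,0,0.1]
    - [0,0,0.05]
    - [0,0,0]
    - [0,0,0]
    - [0,0,0]
  turn:
    - [0,0,0]
    - [0,0,0]
    - [0,0,0]
    - [0,0,0]
    - [0,0,0]
    - [0,0,0]

```text
clock: 13.45
position: [0.5966, -0.1837, 0.0803]
ee_rot: [0.688, 0.726, 0.0, 0.0]
ft_force: [-0.4, 1.0, 0.3]
grip_width: 0.172
```

```bash
python3 look.py g8 280 170 400 260 250 130 340 220 4;python3 go.py .596 -.188 .062 93
```

```text
t 13.55 pos [ 0.5967 -0.184   0.0805] jaw 93.07 tilt 0.09 w 0.172 F [-0.4  0.8 -0.3]
turn [0.002  0.0002 0.0017] shift(after turn) [-0.0198 -0.0043  0.0924]
```

View pics/g8_z.png

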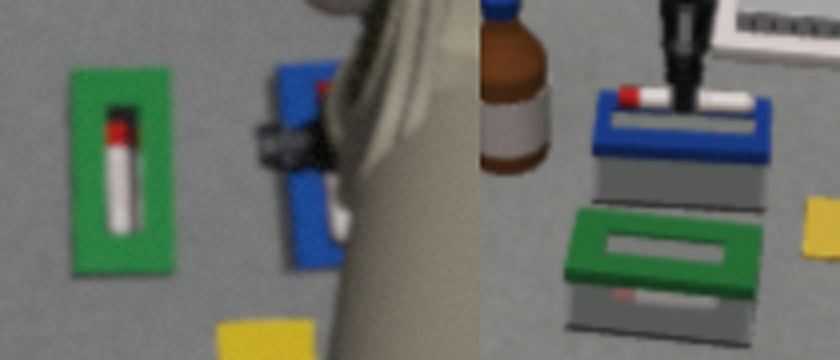

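Run:
```python
from h import *
print(cast('side',284.75,154.2,.083),cast('side',318.75,155.5,.083));print(cast('side',283,159.5,.06),cast('side',318.75,161.5,.06))
```

```text
[ 0.6446934  -0.18025161  0.083     ] [ 0.54445168 -0.18840803  0.083     ]
[ 0.6502929  -0.18301432  0.06      ] [ 0.54308304 -0.18884199  0.06      ]
```

Emit:
move_arm:
  claw: [0,0,0,0,0,0.5,0.5,0.5]
  dp:
    - [-0.017,0.009,0.05]
    - [0,0,0.04]
    - [0,0,0]
    - [0,0,0]
    - [0,0,0]
    - [0,0,0]
    - [0,0,0]
    - [0,0,0]
  turn:
    - [0,0,0.002]
    - [0,0,0]
    - [0,0,0]
    - [0,0,0]
    - [0,0,0]
    - [0,0,0]
    - [0,0,0]
    - [0,0,0]

```text
clock: 14.22
position: [0.5978, -0.1877, 0.0612]
ee_rot: [0.689, 0.725, -0.0, -0.0]
ft_force: [-0.1, -0.5, 0.4]
grip_width: 0.499
```

Emit:
move_arm:
  claw: [0.5,0.5,0.5]
  dp:
    - [0,0,-0.05]
    - [0,0,-0.1]
    - [0,0,-0.15]
  turn:
    - [0,0,0]
    - [0,0,0]
    - [0,0,0]

```text
clock: 14.47
position: [0.5964, -0.1874, 0.1203]
ee_rot: [0.689, 0.725, -0.001, -0.002]
ft_force: [0.0, -0.3, 0.9]
grip_width: 0.502
```

```bash
python3 look.py g9 280 170 400 260 250 130 340 220 4;python3 go.py .4515 .150 .11 81; python3 tubes.py t4
```

```text
t 14.57 pos [ 0.6006 -0.1887  0.1271] jaw 92.92 tilt 0.46 w 0.5 F [ 1.  -0.5  0.4]
turn [0.0101 0.0015 0.2648] shift(after turn) [ 1.5559 -1.0012  0.0857]
top [194.6 273.6] mid [0.4425 0.2521] [0.4407 0.2519] ang 6.8 L 0.0996
top [233.3 268.8] mid [0.4534 0.151 ] [0.4517 0.1513] ang 170.6 L 0.0989
side [255.  358.9] mid [0.6245 0.4224] [0.617  0.4213] ang 8.1 L 0.1035
side [344.4 299.7] mid [0.443  0.2498] [0.4398 0.2493] ang 8.2 L 0.0982
side [342.1 265. ] mid [0.4533 0.1492] [0.4516 0.1494] ang 171.0 L 0.0992
```

View pics/g9_z.png

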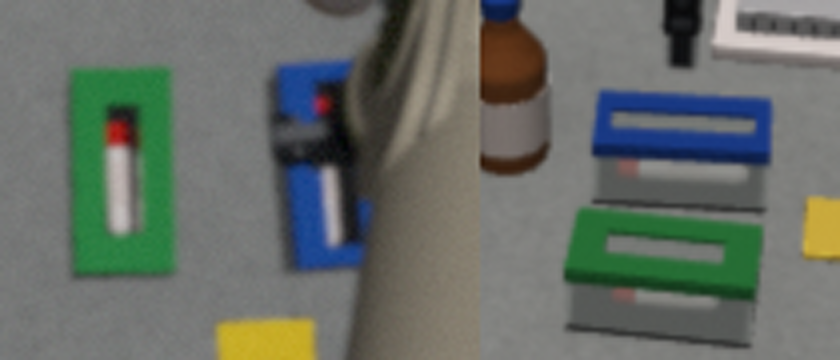

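The long tube dropped into the blue box (cap at (627,166) in the zoom). Next is long tube B.

Emit:
move_arm:
  claw: [0.5,0.5,0.5,0.5,0.5,0.5,0.5,0.5]
  dp:
    - [0,0,0]
    - [0,0,0]
    - [0.155,-0.1,0]
    - [0.155,-0.1,0]
    - [0.155,-0.1,0]
    - [0.155,-0.1,0]
    - [0.155,-0.1,0]
    - [0.155,-0.1,0]
  turn:
    - [0,0,0.132]
    - [0,0,0.132]
    - [0,0,0]
    - [0,0,0]
    - [0,0,0]
    - [0,0,0]
    - [0,0,0]
    - [0,0,0]

```text
clock: 15.33
position: [0.5067, 0.016, 0.1207]
ee_rot: [0.76, 0.65, -0.001, -0.0]
ft_force: [0.4, 0.6, 0.2]
grip_width: 0.502
```

Emit:
move_arm:
  claw: [0.5,0.5,0.5,0.5,0.5,0.5]
  dp:
    - [0.155,-0.1,0]
    - [0.155,-0.1,0]
    - [0.155,-0.1,0]
    - [0.1,-0.05,0]
    - [0,0,0]
    - [0,0,0]
  turn:
    - [0,0,0]
    - [0,0,0]
    - [0,0,0]
    - [0,0,0]
    - [0,0,0]
    - [0,0,0]

```text
clock: 15.83
position: [0.4559, 0.138, 0.1208]
ee_rot: [0.759, 0.651, -0.0, -0.0]
ft_force: [-0.1, -1.0, -0.2]
grip_width: 0.5
```

```bash
python3 go.py .4517 .1503 .03 80.8; python3 tubes.py t4
```

```text
t 15.83 pos [0.4559 0.138  0.1208] jaw 81.22 tilt 0.06 w 0.5 F [-0.1 -1.  -0.2]
turn [-0.0013  0.0006  0.0093] shift(after turn) [ 0.0572 -0.0303  0.4542]
top [217.7 265.1] mid [0.4635 0.1917] [0.4635 0.1916] ang 111.8 L 0.0785
side [257.9 358.9] mid [0.6186 0.4216] [0.6164 0.4215] ang 4.4 L 0.0998
side [344.4 299.7] mid [0.443  0.2498] [0.4398 0.2493] ang 8.2 L 0.0982
side [342.3 265.1] mid [0.4529 0.1493] [0.4516 0.1495] ang 171.0 L 0.0998
```

Emit:
move_arm:
  claw: [0.5,0.5,0.5,0.5,0.5,0.5,0.5,0.5]
  dp:
    - [0.057,-0.03,0.06]
    - [0,0,0.1]
    - [0,0,0.1]
    - [0,0,0.1]
    - [0,0,0.1]
    - [0,0,0]
    - [0,0,0]
    - [0,0,0]
  turn:
    - [0,0,0.009]
    - [0,0,0]
    - [0,0,0]
    - [0,0,0]
    - [0,0,0]
    - [0,0,0]
    - [0,0,0]
    - [0,0,0]

```text
clock: 16.6
position: [0.4533, 0.1488, 0.0303]
ee_rot: [0.763, 0.647, 0.0, 0.0]
ft_force: [0.2, -0.3, 0.8]
grip_width: 0.502
```

```bash
python3 go.py .4517 .1503 .008 80.8
```

```text
t 16.6 pos [0.4533 0.1488 0.0303] jaw 80.57 tilt 0.04 w 0.502 F [ 0.2 -0.3  0.8]
turn [ 0.0009 -0.0004 -0.0051] shift(after turn) [ 0.0061 -0.0093  0.1113]
```

Emit:
move_arm:
  claw: [0.5,0.5,0.5,0.5,0,0,0,0]
  dp:
    - [0.006,-0.009,0.055]
    - [0,0,0.055]
    - [0,0,0]
    - [0,0,0]
    - [0,0,0]
    - [0,0,0]
    - [0,0,0]
    - [0,0,0]
  turn:
    - [0,0,-0.005]
    - [0,0,0]
    - [0,0,0]
    - [0,0,0]
    - [0,0,0]
    - [0,0,0]
    - [0,0,0]
    - [0,0,0]

```text
clock: 17.27
position: [0.4514, 0.1509, 0.008]
ee_rot: [0.761, 0.649, 0.0, 0.0]
ft_force: [-0.9, -0.5, 6.9]
grip_width: 0.17
```

```bash
python3 go.py .597 -.1875 .12 93
```

```text
t 17.27 pos [0.4514 0.1509 0.008 ] jaw 80.87 tilt 0.06 w 0.17 F [-0.9 -0.5  6.9]
turn [ 0.0011 -0.0006 -0.2697] shift(after turn) [-1.7278  0.6383 -0.5599]
```

Emit:
move_arm:
  claw: [0,0,0,0,0,0,0,0]
  dp:
    - [0,0,-0.12]
    - [0,0,-0.14]
    - [0,0,-0.15]
    - [0,0,-0.15]
    - [-0.173,0.064,0]
    - [-0.173,0.064,0]
    - [-0.173,0.064,0]
    - [-0.173,0.064,0]
  turn:
    - [0,0,-0.09]
    - [0,0,-0.09]
    - [0,0,-0.09]
    - [0,0,0]
    - [0,0,0]
    - [0,0,0]
    - [0,0,0]
    - [0,0,0]

```text
clock: 17.93
position: [0.5099, 0.0138, 0.1199]
ee_rot: [0.688, 0.726, 0.0, 0.0]
ft_force: [1.1, 0.0, 0.7]
grip_width: 0.173
```

Emit:
move_arm:
  claw: [0,0,0,0,0,0,0,0]
  dp:
    - [-0.173,0.064,0]
    - [-0.173,0.064,0]
    - [-0.173,0.064,0]
    - [-0.173,0.064,0]
    - [-0.173,0.064,0]
    - [-0.173,0.064,0]
    - [0,0,0]
    - [0,0,0]
  turn:
    - [0,0,0]
    - [0,0,0]
    - [0,0,0]
    - [0,0,0]
    - [0,0,0]
    - [0,0,0]
    - [0,0,0]
    - [0,0,0]

```text
clock: 18.6
position: [0.5968, -0.1906, 0.1189]
ee_rot: [0.69, 0.724, -0.001, 0.0]
ft_force: [-0.2, 1.4, -0.8]
grip_width: 0.169
```

```bash
python3 go.py .597 -.1875 .08 93
```

```text
t 18.6 pos [ 0.5968 -0.1906  0.1189] jaw 92.8 tilt 0.06 w 0.169 F [-0.2  1.4 -0.8]
turn [-0.0009  0.0011 -0.0044] shift(after turn) [0.0157 0.0017 0.1943]
```

Emit:
move_arm:
  claw: [0,0,0,0,0,0]
  dp:
    - [0,0,0.05]
    - [0,0,0.1]
    - [0,0,0.04]
    - [0,0,0]
    - [0,0,0]
    - [0,0,0]
  turn:
    - [0,0,0]
    - [0,0,0]
    - [0,0,0]
    - [0,0,0]
    - [0,0,0]
    - [0,0,0]

```text
clock: 19.1
position: [0.5974, -0.1876, 0.0821]
ee_rot: [0.688, 0.726, 0.0, 0.0]
ft_force: [-0.1, 0.7, -0.1]
grip_width: 0.17
```

```bash
python3 look.py g10 280 170 400 260 250 130 340 220 4;python3 go.py .597 -.1875 .062 93
```

```text
t 19.2 pos [ 0.5976 -0.1879  0.0824] jaw 93.04 tilt 0.09 w 0.17 F [ 0.4  0.4 -1.1]
turn [0.002  0.0003 0.0009] shift(after turn) [ 0.002  -0.003   0.1019]
```

View pics/g10_z.png

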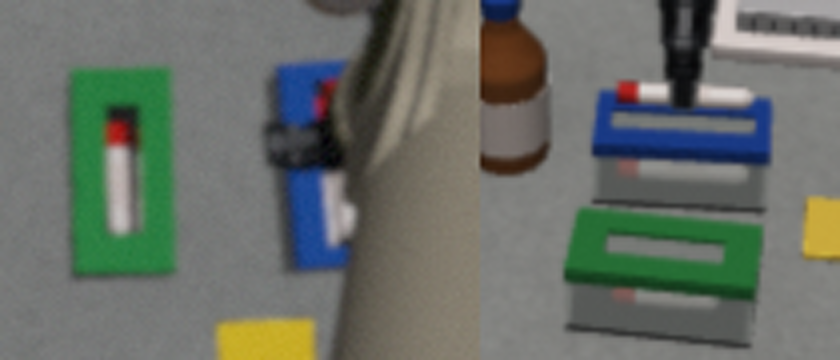

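Emit:
move_arm:
  claw: [0,0,0,0,0,0.5,0.5,0.5]
  dp:
    - [0.002,0.003,0.05]
    - [0,0,0.05]
    - [0,0,0]
    - [0,0,0]
    - [0,0,0]
    - [0,0,0]
    - [0,0,0]
    - [0,0,0]
  turn:
    - [0,0,0]
    - [0,0,0]
    - [0,0,0]
    - [0,0,0]
    - [0,0,0]
    - [0,0,0]
    - [0,0,0]
    - [0,0,0]

```text
clock: 19.87
position: [0.5974, -0.1875, 0.061]
ee_rot: [0.688, 0.726, -0.0, -0.0]
ft_force: [-0.2, -0.1, 0.1]
grip_width: 0.5
```

Emit:
move_arm:
  claw: [0.5,0.5,0.5]
  dp:
    - [0,0,-0.05]
    - [0,0,-0.1]
    - [0,0,-0.15]
  turn:
    - [0,0,0]
    - [0,0,0]
    - [0,0,0]

```text
clock: 20.12
position: [0.5961, -0.1871, 0.1203]
ee_rot: [0.688, 0.726, -0.001, -0.002]
ft_force: [1.3, -0.1, 0.1]
grip_width: 0.501
```

```bash
python3 look.py g11 280 170 400 260 250 130 340 220 4;python3 go.py .4403 .2507 .12 97.5; python3 tubes.py t5
```

```text
t 20.22 pos [ 0.6003 -0.1885  0.1271] jaw 93.0 tilt 0.45 w 0.498 F [0.9 0.1 0.2]
turn [ 0.0097  0.003  -0.0999] shift(after turn) [ 2.2817 -0.5064  0.0353]
top [194.6 273.8] mid [0.442  0.2522] [0.4407 0.252 ] ang 6.8 L 0.0999
side [255.6 358.2] mid [0.6236 0.4207] [0.617  0.4199] ang 6.9 L 0.1031
side [344.3 299.7] mid [0.4434 0.2499] [0.4408 0.2495] ang 8.3 L 0.0977
```

View pics/g11_z.png

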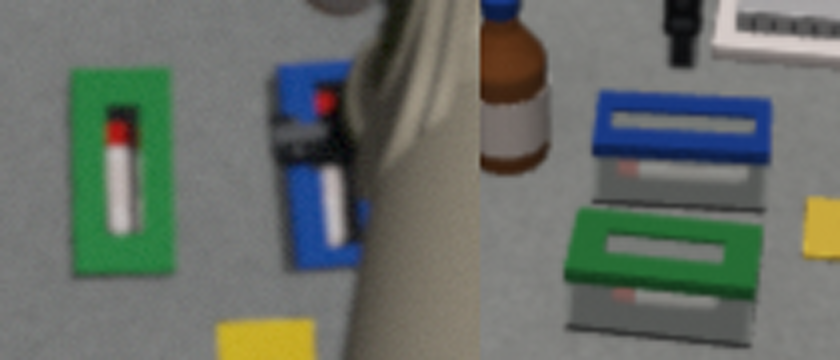

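Emit:
move_arm:
  claw: [0.5,0.5,0.5,0.5,0.5,0.5,0.5,0.5]
  dp:
    - [0,0,0]
    - [0.19,-0.042,0]
    - [0.19,-0.042,0]
    - [0.19,-0.042,0]
    - [0.19,-0.042,0]
    - [0.19,-0.042,0]
    - [0.19,-0.042,0]
    - [0.19,-0.042,0]
  turn:
    - [0,0,-0.1]
    - [0,0,0]
    - [0,0,0]
    - [0,0,0]
    - [0,0,0]
    - [0,0,0]
    - [0,0,0]
    - [0,0,0]

```text
clock: 20.98
position: [0.5029, 0.0699, 0.1207]
ee_rot: [0.659, 0.752, -0.0, -0.0]
ft_force: [0.9, -0.4, 0.4]
grip_width: 0.496
```

Emit:
move_arm:
  claw: [0.5,0.5,0.5,0.5,0.5,0.5,0.5]
  dp:
    - [0.19,-0.042,0]
    - [0.19,-0.042,0]
    - [0.19,-0.042,0]
    - [0.19,-0.042,0]
    - [0.15,-0.042,0]
    - [0,0,0]
    - [0,0,0]
  turn:
    - [0,0,0]
    - [0,0,0]
    - [0,0,0]
    - [0,0,0]
    - [0,0,0]
    - [0,0,0]
    - [0,0,0]

```text
clock: 21.57
position: [0.4377, 0.2447, 0.1207]
ee_rot: [0.658, 0.753, -0.001, -0.0]
ft_force: [0.7, -0.3, 0.2]
grip_width: 0.502
```

```bash
python3 go.py .4405 .2508 .03 97.5; python3 tubes.py t6
```

```text
t 21.57 pos [0.4377 0.2447 0.1207] jaw 97.75 tilt 0.09 w 0.502 F [ 0.7 -0.3  0.2]
turn [-0.0019  0.0004  0.0056] shift(after turn) [0.0282 0.018  0.4533]
top [151.4 277.3] mid [0.4351 0.3643] [0.4342 0.3655] ang 125.3 L 0.08
side [344.4 299.7] mid [0.443  0.2498] [0.4398 0.2493] ang 8.2 L 0.0982
```

Emit:
move_arm:
  claw: [0.5,0.5,0.5,0.5,0.5,0.5,0.5,0.5]
  dp:
    - [0.028,0.018,0.06]
    - [0,0,0.1]
    - [0,0,0.1]
    - [0,0,0.1]
    - [0,0,0.09]
    - [0,0,0]
    - [0,0,0]
    - [0,0,0]
  turn:
    - [0,0,0.005]
    - [0,0,0]
    - [0,0,0]
    - [0,0,0]
    - [0,0,0]
    - [0,0,0]
    - [0,0,0]
    - [0,0,0]

```text
clock: 22.33
position: [0.4427, 0.2489, 0.0323]
ee_rot: [0.661, 0.75, 0.0, 0.0]
ft_force: [0.5, 0.9, 0.7]
grip_width: 0.499
```

```bash
python3 go.py .4405 .2508 .008 97.5
```

```text
t 22.33 pos [0.4427 0.2489 0.0323] jaw 97.22 tilt 0.05 w 0.499 F [0.5 0.9 0.7]
turn [ 0.0011 -0.0003 -0.0063] shift(after turn) [ 0.0108 -0.0099  0.1214]
```

Emit:
move_arm:
  claw: [0.5,0.5,0.5,0.5,0,0,0,0]
  dp:
    - [0.011,-0.01,0.06]
    - [0,0,0.06]
    - [0,0,0]
    - [0,0,0]
    - [0,0,0]
    - [0,0,0]
    - [0,0,0]
    - [0,0,0]
  turn:
    - [0,0,-0.006]
    - [0,0,0]
    - [0,0,0]
    - [0,0,0]
    - [0,0,0]
    - [0,0,0]
    - [0,0,0]
    - [0,0,0]

```text
clock: 23.0
position: [0.4404, 0.2517, 0.0085]
ee_rot: [0.659, 0.752, 0.001, 0.0]
ft_force: [-0.5, -1.0, 6.1]
grip_width: 0.17
```

```bash
python3 go.py .5975 -.1875 .13 93
```

```text
t 23.0 pos [0.4404 0.2517 0.0085] jaw 97.56 tilt 0.1 w 0.17 F [-0.5 -1.   6.1]
turn [ 0.0019 -0.0009  0.1013] shift(after turn) [-2.2339  0.6697 -0.6073]
```

Emit:
move_arm:
  claw: [0,0,0,0,0,0,0,0]
  dp:
    - [0,0,-0.13]
    - [0,0,-0.16]
    - [0,0,-0.16]
    - [0,0,-0.15]
    - [-0.186,0.056,0]
    - [-0.186,0.056,0]
    - [-0.186,0.056,0]
    - [-0.186,0.056,0]
  turn:
    - [0,0,0.05]
    - [0,0,0.05]
    - [0,0,0]
    - [0,0,0]
    - [0,0,0]
    - [0,0,0]
    - [0,0,0]
    - [0,0,0]

```text
clock: 23.67
position: [0.4928, 0.1036, 0.1283]
ee_rot: [0.688, 0.726, 0.001, 0.0]
ft_force: [0.1, -0.0, -0.4]
grip_width: 0.171
```

Emit:
move_arm:
  claw: [0,0,0,0,0,0,0,0]
  dp:
    - [-0.186,0.056,0]
    - [-0.186,0.056,0]
    - [-0.186,0.056,0]
    - [-0.186,0.056,0]
    - [-0.186,0.056,0]
    - [-0.186,0.056,0]
    - [-0.186,0.056,0]
    - [-0.186,0.056,0]
  turn:
    - [0,0,0]
    - [0,0,0]
    - [0,0,0]
    - [0,0,0]
    - [0,0,0]
    - [0,0,0]
    - [0,0,0]
    - [0,0,0]

```text
clock: 24.33
position: [0.5982, -0.1891, 0.128]
ee_rot: [0.688, 0.726, 0.0, 0.0]
ft_force: [0.5, -0.4, -0.7]
grip_width: 0.174
```

Emit:
move_arm:
  claw: [0,0]
  dp:
    - [0,0,0]
    - [0,0,0]
  turn:
    - [0,0,0]
    - [0,0,0]

```text
clock: 24.5
position: [0.5975, -0.1902, 0.1274]
ee_rot: [0.689, 0.724, -0.0, 0.0]
ft_force: [-0.0, 0.8, -0.2]
grip_width: 0.167
```

```bash
python3 go.py .5975 -.1875 .08 93
```

```text
t 24.5 pos [ 0.5975 -0.1902  0.1274] jaw 92.82 tilt 0.06 w 0.167 F [-0.   0.8 -0.2]
turn [-0.0002  0.0012 -0.0039] shift(after turn) [0.0135 0.0007 0.2371]
```

Emit:
move_arm:
  claw: [0,0,0,0,0,0]
  dp:
    - [0,0,0.1]
    - [0,0,0.1]
    - [0,0,0.04]
    - [0,0,0]
    - [0,0,0]
    - [0,0,0]
  turn:
    - [0,0,0]
    - [0,0,0]
    - [0,0,0]
    - [0,0,0]
    - [0,0,0]
    - [0,0,0]

```text
clock: 25.0
position: [0.5984, -0.1869, 0.0807]
ee_rot: [0.688, 0.726, 0.001, 0.001]
ft_force: [0.5, -0.0, -0.2]
grip_width: 0.176
```

```bash
python3 look.py g12 280 170 400 260 250 130 340 220 4;python3 go.py .5975 -.1875 .062 93
```

```text
t 25.1 pos [ 0.5985 -0.1872  0.0807] jaw 93.08 tilt 0.11 w 0.167 F [ 0.3 -0.6  1.1]
turn [0.0025 0.0004 0.0018] shift(after turn) [-0.0012 -0.0049  0.0936]
```

View pics/g12_z.png

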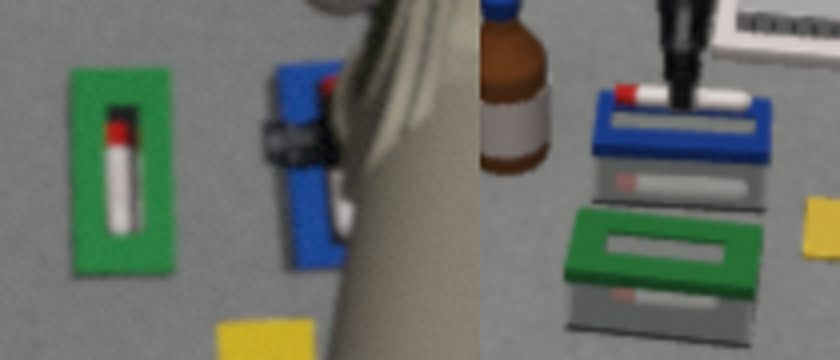

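Emit:
move_arm:
  claw: [0,0,0,0,0,0.5,0.5,0.5]
  dp:
    - [-0.001,-0.002,0.05]
    - [0,0,0.045]
    - [0,0,0]
    - [0,0,0]
    - [0,0,0]
    - [0,0,0]
    - [0,0,0]
    - [0,0,0]
  turn:
    - [0,0,0]
    - [0,0,0]
    - [0,0,0]
    - [0,0,0]
    - [0,0,0]
    - [0,0,0]
    - [0,0,0]
    - [0,0,0]

```text
clock: 25.77
position: [0.5969, -0.1873, 0.0596]
ee_rot: [0.688, 0.726, -0.0, -0.001]
ft_force: [-0.1, -0.7, -0.7]
grip_width: 0.497
```

Emit:
move_arm:
  claw: [0.5,0.5,0.5,0.5,0.5,0.5,0.5,0.5]
  dp:
    - [0,0,-0.05]
    - [0,0,-0.1]
    - [0,0,-0.15]
    - [0.18,0,-0.05]
    - [0.18,0,0]
    - [0.18,0,0]
    - [0.18,0,0]
    - [0.18,0,0]
  turn:
    - [0,0,0]
    - [0,0,0]
    - [0,0,0]
    - [0,0,0]
    - [0,0,0]
    - [0,0,0]
    - [0,0,0]
    - [0,0,0]

```text
clock: 26.43
position: [0.5874, -0.0061, 0.1311]
ee_rot: [0.688, 0.726, 0.0, 0.0]
ft_force: [0.5, -0.1, -0.1]
grip_width: 0.501
```

Emit:
move_arm:
  claw: [1,1,1,1,1]
  dp:
    - [0.18,0,0]
    - [0.18,0,0]
    - [0.18,0,0]
    - [0.18,0,0]
    - [0,0,0]
  turn:
    - [0,0,0]
    - [0,0,0]
    - [0,0,0]
    - [0,0,0]
    - [0,0,0]

```text
clock: 26.85
position: [0.5784, 0.1456, 0.1308]
ee_rot: [0.684, 0.729, 0.001, -0.002]
ft_force: [-0.3, 1.4, -0.8]
grip_width: 1.0
```

```bash
python3 look.py g13 280 170 480 290 250 100 400 220 2.2;python3 go.py .594 -.05 .1 89.5; python3 tubes.py t6; sed -i 's#{n:cv2.imread(f"pics/{n}0.png").*#snap(sys.argv[1])#' m2.py; python3 m2.py t7
```

```text
t 26.95 pos [0.5796 0.138  0.1307] jaw 93.27 tilt 0.03 w 1.001 F [ 0.2 -1.3  0.5]
turn [ 0.     -0.0006  0.0837] shift(after turn) [-0.9396  0.08    0.1536]
top [217. 190.] mid [0.6629 0.1932] [0.6632 0.1925] ang 107.3 L 0.0779
top green [ 0.5924 -0.05  ] sz [0.1286 0.0622] ang 0.3 rectc [ 0.5927 -0.05  ]
top blue [ 0.5947 -0.1877] sz [0.1297 0.0629] ang 3.2 rectc [ 0.5952 -0.1876]
top yellow [ 0.4319 -0.1477] sz [0.1303 0.0625] ang 0.9 rectc [ 0.4324 -0.1477]
top green dark [ 0.6241 -0.0544] sz [0.0302 0.0136] ang 28.7 rectc [ 0.623  -0.0557]
top yellow dark [ 0.4318 -0.1464] sz [0.0648 0.0148] ang 1.3 rectc [ 0.4319 -0.1464]
top tray [ 0.5042 -0.394 ] sz [0.1633 0.095 ] ang 0.2 rectc [ 0.5052 -0.3941]
(421, 214, 40, 64)
side green [ 0.5485 -0.0395] sz [0.0726 0.0371] ang 78.4 rectc [ 0.5523 -0.044 ]Traceback (most recent call last):
  File "m2.py", line 19, in <module>
    c=max(comps(cv2.morphologyEx(m,cv2.MORPH_CLOSE,np.ones((3,3),np.uint8)),100,box=B[n][col]),key=cv2.contourArea)
ValueError: max() iterable argument is empty
```

View pics/g13_z.png

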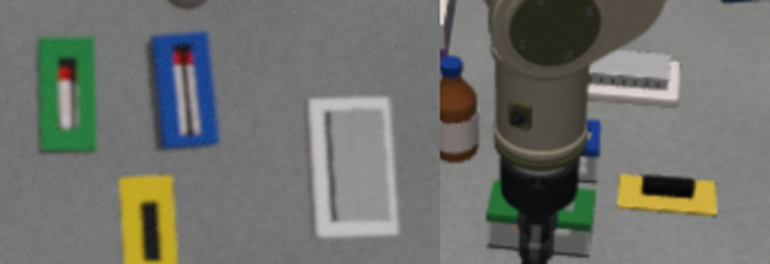

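```bash
cat > m3.py <<'E'
from h import *
import sys
def sides(n,c,z,trim=.012):
    w=np.array([cast(n,u,v,z)[:2] for u,v in c[:,0,:]],np.float32)
    r=cv2.minAreaRect(w);b=cv2.boxPoints(r);ctr=b.mean(0);out=[]
    a=np.radians(r[2]);ax=np.array([np.cos(a),np.sin(a)]);ay=np.array([-ax[1],ax[0]])
    q=np.c_[(w-ctr)@ax,(w-ctr)@ay];h=np.array(r[1])/2
    L=[]
    for k in(0,1):
        for s in(-1,1):
            sel=(abs(q[:,k]*s-h[k])<.006)&(abs(q[:,1-k])<h[1-k]-trim)
            p=w[sel];vx,vy,x0,y0=cv2.fitLine(p,cv2.DIST_HUBER,0,.01,.01).ravel()
            L.append((vx,vy,x0,y0))
            an=np.degrees(np.arctan2(vy,vx));out.append(((an+45)%90)-45)
    def inter(A,B):
        M=np.array([[A[0],-B[0]],[A[1],-B[1]]]);t=np.linalg.solve(M,[B[2]-A[2],B[3]-A[3]]);return np.array([A[2]+t[0]*A[0],A[3]+t[0]*A[1]])
    C=[inter(L[i],L[j]) for i in(0,1) for j in(2,3)]
    return np.mean(C,0),np.round(out,1),np.round([np.linalg.norm(C[0]-C[2]),np.linalg.norm(C[0]-C[1])],4)
if __name__=="__main__":
    im=cv2.imread("pics/t7_top.png")[:,:,::-1].copy()
    V=cv2.cvtColor(im,cv2.COLOR_RGB2GRAY)
    print(V[246,405:480]);print(V[205:285,445])
    f=3
    for th in(150,165,180):
        m=(V>th)
        c=max(comps(m,100,box=(410,205,470,285)),key=cv2.contourArea);print('tray',th,sides('top',c,.018))
    # block top
    for lo,hi in((135,172),(140,178)):
        m=((V>lo)&(V<hi)).astype(np.uint8);m=cv2.morphologyEx(m,cv2.MORPH_OPEN,np.ones((5,5),np.uint8))
        c=max(comps(m,100,box=(410,205,470,285)),key=cv2.contourArea);print('alu',lo,sides('top',c,.04,.008),cv2.boundingRect(c))
    M=masks(im)
    for col,z,b in(("green",.06,(290,180,330,245)),("blue",.06,(340,175,385,245)),("yellow",.006,(325,240,370,310))):
        c=max(comps(M[col],100,box=b),key=cv2.contourArea);print(col,sides('top',c,z))
E
python3 m3.py
```

```text
[120 117 118 116 116 120 118 115 117 116 116 116 117 115 110 106 121 152
 179 189 194 192 182 152 110  97 119 138 144 143 148 144 146 146 147 143
 141 145 144 143 145 146 144 144 146 148 147 148 145 148 161 175 181 168
 143 118 110 110 112 112 116 116 116 113 114 112 115 116 115 115 116 114
 117 116 117]
[115 116 118 119 113 113 113 116 130 162 184 191 189 183 167 147 142 140
 141 141 143 143 145 144 143 144 144 141 144 145 143 144 144 144 143 146
 145 146 146 145 144 145 145 145 146 148 147 148 148 146 145 146 146 147
 146 145 146 148 145 146 146 145 145 147 150 164 184 190 191 191 185 174
 144 124 117 119 118 115 115 116]
tray 150 (array([ 0.5051924 , -0.39436448], dtype=float32), array([-0.3,  0.1,  1.8,  1.9], dtype=float32), array([0.0953, 0.1632], dtype=float32))
tray 165 (array([ 0.504889 , -0.3939641], dtype=float32), array([-0.1,  0. , -1. , -1. ], dtype=float32), array([0.0922, 0.1604], dtype=float32))
tray 180 (array([ 0.5050086 , -0.39403826], dtype=float32), array([1.7, 2.2, 0.1, 0.2], dtype=float32), array([0.1576, 0.0874], dtype=float32))
alu 135 (array([ 0.5056049 , -0.39559296], dtype=float32), array([-0.7, -0.4,  3.7, -1. ], dtype=float32), array([0.0593, 0.1335], dtype=float32)) (431, 219, 26, 52)
alu 140 (array([ 0.5037844 , -0.39729288], dtype=float32), array([ 0.6, -0.2, -1.7, -1. ], dtype=float32), array([0.0578, 0.1272], dtype=float32)) (432, 220, 26, 51)
green (array([ 0.5926811 , -0.04999705], dtype=float32), array([-0. ,  0.5, -0.9, -1. ], dtype=float32), array([0.06  , 0.1266], dtype=float32))
blue (array([ 0.5951446 , -0.18768936], dtype=float32), array([ 4. , -0.9,  3. ,  3.8], dtype=float32), array([0.1254, 0.0596], dtype=float32))
yellow (array([ 0.43241686, -0.14783011], dtype=float32), array([4.4, 4.3, 1.5, 1.5], dtype=float32), array([0.1279, 0.0601], dtype=float32))
```

```bash
cat > m4.py <<'E'
from h import *
def cross(p,lev,rng):
    # first crossing of lev going through index range rng (list order), subpixel
    for i,j in zip(rng[:-1],rng[1:]):
        if (p[i]-lev)*(p[j]-lev)<=0 and p[i]!=p[j]: return i+(lev-p[i])/(p[j]-p[i])*(j-i)
def fit(pts,z,n='top'):
    w=np.array([cast(n,u,v,z)[:2] for u,v in pts],np.float32);vx,vy,x,y=map(float,cv2.fitLine(w,cv2.DIST_HUBER,0,.001,.001).ravel())
    res=abs((w-[x,y])@np.array([-vy,vx]));a=np.degrees(np.arctan2(vy,vx));return (vx,vy,x,y),((a+45)%90)-45,res.mean()
def inter(A,B):
    M=np.array([[A[0],-B[0]],[A[1],-B[1]]]);t=np.linalg.solve(M,[B[2]-A[2],B[3]-A[3]]);return np.array([A[2]+t[0]*A[0],A[3]+t[0]*A[1]])
def quad(E,z,n='top',name=''):
    F=[fit(e,z,n) for e in E]  # left,right,top,bottom
    C=[inter(F[i][0],F[j][0]) for i in(0,1) for j in(2,3)]
    c=np.mean(C,0);d1=[np.linalg.norm(C[0]-C[1]),np.linalg.norm(C[2]-C[3])];d2=[np.linalg.norm(C[0]-C[2]),np.linalg.norm(C[1]-C[3])]
    print(name,'ctr',np.round(c,4),'angs',[round(f[1],2) for f in F],'len x',np.round(d1,4),'len y',np.round(d2,4),'res',[round(f[2]*1e3,2) for f in F]);return c,[f[1] for f in F]
if __name__=="__main__":
    import sys
    V=np.mean([cv2.cvtColor(cv2.imread(f"pics/{f}"),cv2.COLOR_BGR2GRAY).astype(float) for f in("t7_top.png","t6_top.png","g13_top.png","top0.png")[:int(sys.argv[1])]],0)
    L=[(cross(V[r],152,range(415,428)),r) for r in range(222,270)];Rr=[(cross(V[r],148,range(470,454,-1)),r) for r in range(222,270)]
    T=[(c,cross(V[:,c],152,range(206,220))) for c in range(428,453)];Bt=[(c,cross(V[:,c],152,range(285,268,-1))) for c in range(432,455)]
    ok=lambda E:[e for e in E if None not in e]
    quad([ok(x) for x in(L,Rr,T,Bt)],.018,name='tray')
    L=[(cross(V[r],120,range(430-0,437)),r) for r in range(224,266)];L=ok(L)
    L=[(cross(V[r],122,range(int(np.argmin(V[r,425:436]))+425,437)),r) for r in range(224,266)]
    Rr=[(cross(V[r],163,range(459,446,-1)) ,r) for r in range(224,266)]
    Rr=[(cross(V[r],163,range(446,462)),r) for r in range(224,266)]
    T=[(c,cross(V[:,c],167,range(232,212,-1))) for c in range(435,450)];Bt=[(c,cross(V[:,c],167,range(258,276))) for c in range(438,453)]
    quad([ok(x) for x in(L,Rr,T,Bt)],.04,name='alu')
E
python3 m4.py 3; python3 m4.py 4
```

```text
tray ctr [ 0.5052 -0.3944] angs [np.float64(0.1), np.float64(-0.06), np.float64(0.75), np.float64(1.02)] len x [0.1659 0.1654] len y [0.0977 0.0973] res [np.float64(0.12), np.float64(0.12), np.float64(0.13), np.float64(0.09)]
alu ctr [ 0.5058 -0.3945] angs [np.float64(-0.11), np.float64(-0.35), np.float64(2.18), np.float64(-1.02)] len x [0.1299 0.1333] len y [0.0621 0.0615] res [np.float64(0.47), np.float64(0.44), np.float64(0.7), np.float64(0.19)]
tray ctr [ 0.5052 -0.3944] angs [np.float64(0.05), np.float64(-0.09), np.float64(0.75), np.float64(1.05)] len x [0.166  0.1655] len y [0.0978 0.0974] res [np.float64(0.12), np.float64(0.12), np.float64(0.13), np.float64(0.09)]
alu ctr [ 0.5057 -0.3944] angs [np.float64(-0.1), np.float64(-0.25), np.float64(2.26), np.float64(-1.05)] len x [0.1296 0.1332] len y [0.0621 0.0617] res [np.float64(0.47), np.float64(0.42), np.float64(0.71), np.float64(0.2)]
```

```bash
python3 go.py .596 -.188 .1 93.1
```

```text
t 27.15 pos [0.5803 0.1344 0.1306] jaw 92.93 tilt 0.03 w 0.998 F [ 0.3 -0.6 -0. ]
turn [ 0.0002  0.0006 -0.0037] shift(after turn) [-1.6138 -0.0087  0.1529]
```

Emit:
move_arm:
  claw: [1,1,1,1,1,1,1,1]
  dp:
    - [-0.18,-0.001,0]
    - [-0.18,-0.001,0]
    - [-0.18,-0.001,0]
    - [-0.18,-0.001,0]
    - [-0.18,-0.001,0]
    - [-0.18,-0.001,0]
    - [-0.18,-0.001,0]
    - [-0.18,-0.001,0]
  turn:
    - [0,0,-0.004]
    - [0,0,0]
    - [0,0,0]
    - [0,0,0]
    - [0,0,0]
    - [0,0,0]
    - [0,0,0]
    - [0,0,0]

```text
clock: 27.82
position: [0.594, -0.1547, 0.1307]
ee_rot: [0.688, 0.726, 0.0, 0.0]
ft_force: [1.1, 0.8, -0.3]
grip_width: 1.001
```

Emit:
move_arm:
  claw: [1,1,1,1,1]
  dp:
    - [-0.15,-0.001,0]
    - [-0.02,0,0.05]
    - [0,0,0.1]
    - [0,0,0]
    - [0,0,0]
  turn:
    - [0,0,0]
    - [0,0,0]
    - [0,0,0]
    - [0,0,0]
    - [0,0,0]

```text
clock: 28.23
position: [0.5953, -0.1857, 0.0996]
ee_rot: [0.687, 0.727, -0.001, -0.001]
ft_force: [0.1, -0.5, 0.1]
grip_width: 1.0
```

```bash
python3 go.py .596 -.188 .012 93.1
```

```text
t 28.23 pos [ 0.5953 -0.1857  0.0996] jaw 93.19 tilt 0.14 w 1.0 F [ 0.1 -0.5  0.1]
turn [-0.0029 -0.0009  0.002 ] shift(after turn) [-0.0114  0.0028  0.4382]
```

Emit:
move_arm:
  claw: [1,1,1,1,1,1,1,1]
  dp:
    - [-0.011,0.003,0]
    - [0,0,0.04]
    - [0,0,0.1]
    - [0,0,0.1]
    - [0,0,0.1]
    - [0,0,0.05]
    - [0,0,0]
    - [0,0,0]
  turn:
    - [0,0,0]
    - [0,0,0]
    - [0,0,0]
    - [0,0,0]
    - [0,0,0]
    - [0,0,0]
    - [0,0,0]
    - [0,0,0]

```text
clock: 28.9
position: [0.5972, -0.1876, 0.0227]
ee_rot: [0.687, 0.727, -0.0, 0.0]
ft_force: [0.2, 0.4, 0.1]
grip_width: 1.004
```

```bash
python3 go.py .596 -.188 .012 93.1
```

```text
t 28.9 pos [ 0.5972 -0.1876  0.0227] jaw 93.26 tilt 0.0 w 1.004 F [0.2 0.4 0.1]
turn [0.     0.     0.0035] shift(after turn) [-0.0015 -0.0063  0.0537]
```

Emit:
move_arm:
  claw: [1,1,1,0,0,0,0,0]
  dp:
    - [-0.002,-0.006,0.03]
    - [0,0,0.023]
    - [0,0,0]
    - [0,0,0]
    - [0,0,0]
    - [0,0,0]
    - [0,0,0]
    - [0,0,0]
  turn:
    - [0,0,0.003]
    - [0,0,0]
    - [0,0,0]
    - [0,0,0]
    - [0,0,0]
    - [0,0,0]
    - [0,0,0]
    - [0,0,0]
  grip_force: 40

```text
clock: 29.57
position: [0.5962, -0.1884, 0.0123]
ee_rot: [0.688, 0.726, 0.0, 0.0]
ft_force: [-1.3, -0.6, 4.2]
grip_width: 0.742
```

```bash
python3 look.py b1 280 170 480 290 250 100 400 220 2.2; python3 go.py .506 -.394 .16 90.2
```

```text
t 29.67 pos [ 0.5963 -0.1884  0.0124] jaw 93.1 tilt 0.06 w 0.747 F [-1.7 -1.   6.3]
turn [0.0012 0.0004 0.0645] shift(after turn) [-1.0264 -0.455  -0.7382]
```

View pics/b1_z.png

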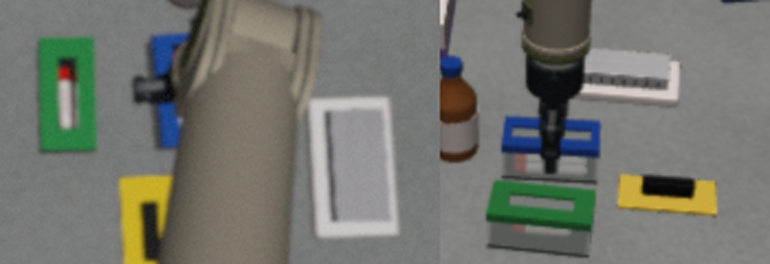

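Emit:
move_arm:
  claw: [0,0,0,0,0,0,0,0]
  dp:
    - [0,0,-0.06]
    - [0,0,-0.12]
    - [0,0,-0.16]
    - [0,0,-0.16]
    - [0,0,-0.16]
    - [0,0,-0.08]
    - [0,0,0]
    - [0,0,0]
  turn:
    - [0,0,0]
    - [0,0,0]
    - [0,0,0]
    - [0,0,0.02]
    - [0,0,0.02]
    - [0,0,0.024]
    - [0,0,0]
    - [0,0,0]

```text
clock: 30.33
position: [0.5958, -0.1878, 0.1598]
ee_rot: [0.705, 0.709, 0.0, 0.0]
ft_force: [-0.9, 0.3, -4.8]
grip_width: 0.746
```

```bash
python3 look.py b2 280 170 480 290 250 100 400 220 2.2; python3 go.py .5066 -.395 .08 90.2
```

```text
t 30.43 pos [ 0.5947 -0.1876  0.1576] jaw 90.28 tilt 0.2 w 0.748 F [ 0.9  0.3 -4.3]
turn [-0.0042 -0.0012  0.0017] shift(after turn) [-1.0354 -0.4441  0.3881]
```

View pics/b2_z.png

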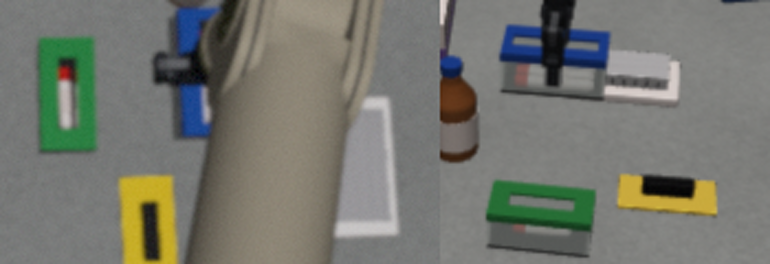

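Emit:
move_arm:
  claw: [0,0,0,0,0,0,0,0]
  dp:
    - [-0.07,-0.03,0]
    - [-0.145,-0.062,0]
    - [-0.15,-0.064,0]
    - [-0.15,-0.064,0]
    - [-0.15,-0.064,0]
    - [-0.15,-0.064,0]
    - [-0.14,-0.064,0]
    - [-0.07,-0.03,0]
  turn:
    - [0,0,0]
    - [0,0,0]
    - [0,0,0]
    - [0,0,0]
    - [0,0,0]
    - [0,0,0]
    - [0,0,0]
    - [0,0,0]

```text
clock: 31.1
position: [0.5042, -0.3974, 0.1575]
ee_rot: [0.707, 0.707, -0.002, -0.001]
ft_force: [-0.7, -0.5, -3.7]
grip_width: 0.746
```

Emit:
move_arm:
  claw: [0,0,0,0,0]
  dp:
    - [0,0,0.08]
    - [0,0,0.12]
    - [0,0,0]
    - [0,0,0]
    - [0,0,0]
  turn:
    - [0,0,0]
    - [0,0,0]
    - [0,0,0]
    - [0,0,0]
    - [0,0,0]

```text
clock: 31.52
position: [0.5083, -0.3932, 0.1197]
ee_rot: [0.705, 0.709, -0.0, -0.0]
ft_force: [0.4, -0.1, -3.1]
grip_width: 0.741
```

```bash
python3 look.py b3 280 170 480 290 270 70 400 170 2.2; python3 go.py .5066 -.395 .06 90.2
```

```text
t 31.62 pos [ 0.5089 -0.3936  0.1208] jaw 90.26 tilt 0.08 w 0.745 F [ 0.  -0.5 -3. ]
turn [0.0015 0.0009 0.0014] shift(after turn) [-0.0068 -0.0115  0.304 ]
```

View pics/b3_z.png

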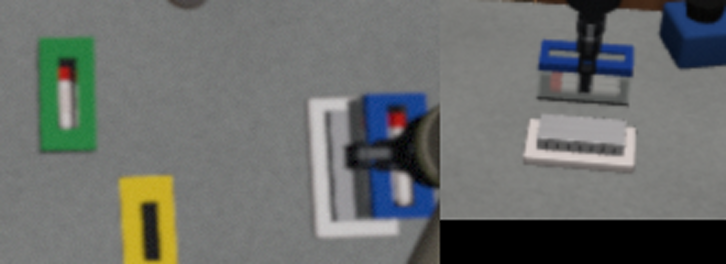

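Emit:
move_arm:
  claw: [0,0,0,0,0,0,0]
  dp:
    - [-0.007,-0.0115,0.08]
    - [0,0,0.1]
    - [0,0,0.08]
    - [0,0,0.03]
    - [0,0,0]
    - [0,0,0]
    - [0,0,0]
  turn:
    - [0,0,0.001]
    - [0,0,0]
    - [0,0,0]
    - [0,0,0]
    - [0,0,0]
    - [0,0,0]
    - [0,0,0]

```text
clock: 32.2
position: [0.5068, -0.3955, 0.0633]
ee_rot: [0.706, 0.708, 0.0, 0.001]
ft_force: [0.4, -0.8, -3.8]
grip_width: 0.747
```

```bash
python3 look.py b4 410 190 500 290 290 90 380 170 4.4; python3 go.py .5066 -.395 .053 90.2
```

```text
t 32.3 pos [ 0.5067 -0.3954  0.0631] jaw 90.19 tilt 0.12 w 0.746 F [-0.2  0.3 -3.9]
turn [ 0.0023  0.0013 -0.0002] shift(after turn) [ 0.0018 -0.0006  0.0507]
```

View pics/b4_z.png

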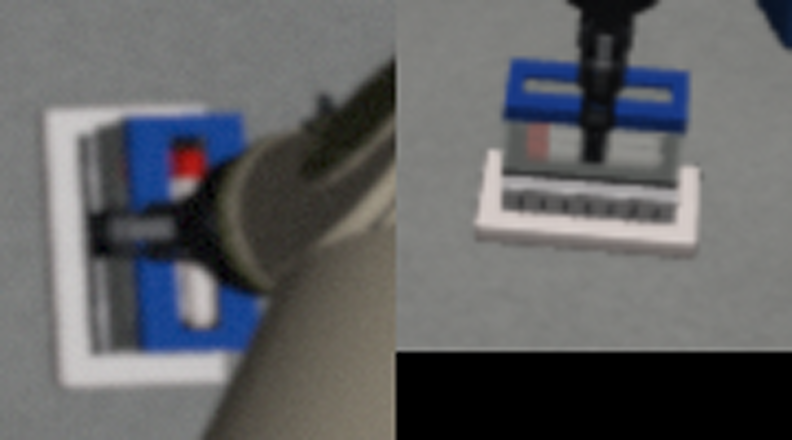

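Emit:
move_arm:
  claw: [0,0,0,0,0]
  dp:
    - [0,0,0.03]
    - [0,0,0.018]
    - [0,0,0.004]
    - [0,0,0]
    - [0,0,0]
  turn:
    - [0.002,0.001,0]
    - [0,0,0]
    - [0,0,0]
    - [0,0,0]
    - [0,0,0]

```text
clock: 32.72
position: [0.5063, -0.395, 0.0523]
ee_rot: [0.706, 0.708, -0.0, -0.001]
ft_force: [-3.5, 2.1, 7.4]
grip_width: 0.744
```

```bash
python3 look.py b5 410 190 500 290 290 90 380 170 4.4; python3 go.py .5066 -.395 .053 90.2
```

```text
t 32.82 pos [ 0.5063 -0.395   0.0522] jaw 90.19 tilt 0.06 w 0.744 F [-3.8  3.7  6.8]
turn [-0.001  -0.001  -0.0003] shift(after turn) [-0.0001  0.0017 -0.0038]
```

View pics/b5_z.png

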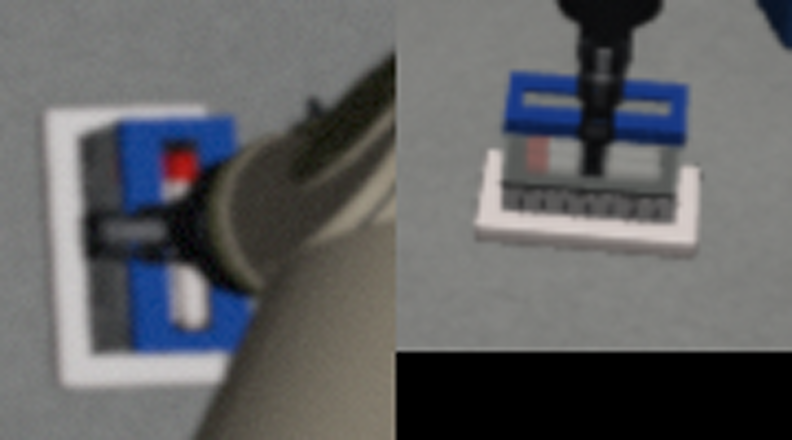

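Emit:
move_arm:
  claw: [1,1,1,1,1,1,1,1]
  dp:
    - [0,0,0]
    - [0,0,0]
    - [0,0,0]
    - [0,0,-0.08]
    - [0,0,-0.14]
    - [0,0,-0.16]
    - [0,0,-0.16]
    - [0.08,0.04,0]
  turn:
    - [0,0,0]
    - [0,0,0]
    - [0,0,0]
    - [0,0,0]
    - [0,0,0]
    - [0,0,0]
    - [0,0,0]
    - [0,0,0]

```text
clock: 33.48
position: [0.5142, -0.3846, 0.1666]
ee_rot: [0.708, 0.706, -0.0, 0.004]
ft_force: [0.9, -1.3, 0.6]
grip_width: 1.002
```

```bash
python3 go.py .594 -.05 .16 89.8
```

```text
t 33.48 pos [ 0.5142 -0.3846  0.1666] jaw 89.88 tilt 0.49 w 1.002 F [ 0.9 -1.3  0.6]
turn [0.0072 0.0081 0.0017] shift(after turn) [1.6742 0.3933 0.0329]
```

Emit:
move_arm:
  claw: [1,1,1,1,1,1,1,1]
  dp:
    - [0.18,0.042,0]
    - [0.18,0.042,0]
    - [0.18,0.042,0]
    - [0.18,0.042,0]
    - [0.18,0.042,0]
    - [0.18,0.042,0]
    - [0.18,0.042,0]
    - [0.18,0.042,0]
  turn:
    - [0,0,0]
    - [0,0,0]
    - [0,0,0]
    - [0,0,0]
    - [0,0,0]
    - [0,0,0]
    - [0,0,0]
    - [0,0,0]

```text
clock: 34.15
position: [0.5806, -0.089, 0.1596]
ee_rot: [0.706, 0.708, -0.0, -0.001]
ft_force: [0.7, -0.5, 0.4]
grip_width: 0.998
```

Emit:
move_arm:
  claw: [1,1,1,1,1,1]
  dp:
    - [0.18,0.042,0]
    - [0,0,0.08]
    - [0,0,0.12]
    - [0,0,0]
    - [0,0,0]
    - [0,0,0]
  turn:
    - [0,0,0]
    - [0,0,0]
    - [0,0,0]
    - [0,0,0]
    - [0,0,0]
    - [0,0,0]

```text
clock: 34.65
position: [0.589, -0.0554, 0.1205]
ee_rot: [0.706, 0.708, -0.0, -0.0]
ft_force: [-0.0, -1.1, 0.0]
grip_width: 1.0
```

```bash
python3 look.py b6 410 190 500 290 290 90 380 170 4.4; python3 go.py .5935 -.0505 .012 89.8
cat > lid.py <<'E'
# lid.py pic colour z x0 y0 x1 y1 : subpixel lid quad in top view
from m4 import *
import sys
def lid(pic,col,z,b,n='top'):
    im=cv2.imread(pic).astype(np.float32);im=im[:,:,::-1]
    ch={'blue':im[:,:,2]-im[:,:,0],'green':im[:,:,1]-im[:,:,0],'yellow':im[:,:,0]-im[:,:,2]}[col]
    s=ch[b[1]:b[3],b[0]:b[2]];S=cv2.resize(s,None,fx=8,fy=8,interpolation=cv2.INTER_CUBIC)
    lev=np.percentile(S[S>S.max()/2],50)/2
    c=max(cv2.findContours((S>lev).astype(np.uint8),cv2.RETR_EXTERNAL,cv2.CHAIN_APPROX_NONE)[0],key=cv2.contourArea)
    p=(c[:,0,:]+.5)/8-.5+[b[0],b[1]]
    w=np.array([cast(n,u,v,z)[:2] for u,v in p],np.float32);r=cv2.minAreaRect(w);B=cv2.boxPoints(r);ctr=np.array(r[0])
    a=np.radians(r[2]);
    if r[1][0]<r[1][1]: a+=np.pi/2;h=np.array(r[1])[::-1]/2
    else: h=np.array(r[1])/2
    ax=np.array([np.cos(a),np.sin(a)]);ax*=np.sign(ax[0]);ay=np.array([-ax[1],ax[0]]);q=np.c_[(w-ctr)@ax,(w-ctr)@ay]
    E=[]
    for k,sg in((1,1),(1,-1),(0,1),(0,-1)):
        sel=(abs(q[:,k]*sg-h[k])<.008)&(abs(q[:,1-k])<h[1-k]-.01);E.append(p[sel])
    return quad(E,z,n,col+' '+n)
if __name__=="__main__":
    a=sys.argv;lid(a[1],a[2],float(a[3]),list(map(int,a[4:8])),a[8] if len(a)>8 else 'top')
E
python3 lid.py pics/b6_top.png blue .1 425 195 480 290
python3 lid.py pics/t7_top.png blue .06 335 170 390 250
python3 lid.py pics/t7_top.png green .06 290 170 330 250
python3 lid.py pics/t7_top.png yellow .006 325 240 370 310
```

```text
t 34.75 pos [ 0.5893 -0.0553  0.121 ] jaw 90.13 tilt 0.05 w 1.0 F [-0.1 -0.  -0.3]
turn [ 0.0006 -0.001   0.0073] shift(after turn) [0.0241 0.0207 0.5449]
blue top ctr [ 0.5063 -0.3937] angs [np.float64(0.4), np.float64(0.28), np.float64(1.58), np.float64(-0.35)] len x [0.1289 0.1311] len y [0.0653 0.065 ] res [np.float64(0.18), np.float64(0.11), np.float64(0.19), np.float64(0.2)]
blue top ctr [ 0.5957 -0.1884] angs [np.float64(3.38), np.float64(3.39), np.float64(3.65), np.float64(3.62)] len x [0.1319 0.1319] len y [0.0647 0.0647] res [np.float64(0.16), np.float64(0.13), np.float64(0.14), np.float64(0.14)]
green top ctr [ 0.5933 -0.0504] angs [np.float64(-0.49), np.float64(-0.33), np.float64(0.02), np.float64(-0.98)] len x [0.1313 0.1325] len y [0.0638 0.0641] res [np.float64(0.19), np.float64(0.18), np.float64(0.17), np.float64(0.06)]
yellow top ctr [ 0.4324 -0.1478] angs [np.float64(1.3), np.float64(1.27), np.float64(1.23), np.float64(1.49)] len x [0.1312 0.1309] len y [0.0632 0.0631] res [np.float64(0.15), np.float64(0.14), np.float64(0.1), np.float64(0.12)]
```

View pics/b6_z.png

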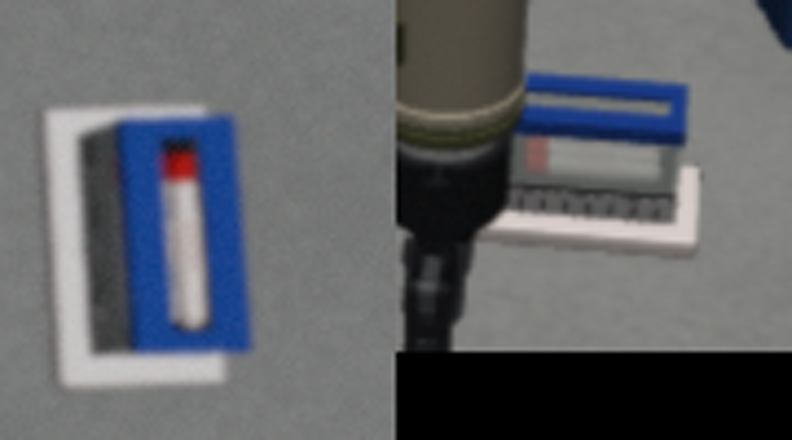

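Emit:
move_arm:
  claw: [1,1,1,1,1,1,1,1]
  dp:
    - [0.024,0.021,0.04]
    - [0,0,0.1]
    - [0,0,0.1]
    - [0,0,0.1]
    - [0,0,0.1]
    - [0,0,0.05]
    - [0,0,0]
    - [0,0,0]
  turn:
    - [0,0,0.012]
    - [0,0,0]
    - [0,0,0]
    - [0,0,0]
    - [0,0,0]
    - [0,0,0]
    - [0,0,0]
    - [0,0,0]

```text
clock: 35.42
position: [0.5929, -0.0497, 0.0217]
ee_rot: [0.709, 0.705, -0.0, -0.001]
ft_force: [-0.0, -0.2, 1.1]
grip_width: 1.003
```

```bash
python3 go.py .5937 -.0505 .012 89.6
```

```text
t 35.42 pos [ 0.5929 -0.0497  0.0217] jaw 89.63 tilt 0.11 w 1.003 F [-0.  -0.2  1.1]
turn [-0.0021 -0.0011  0.0008] shift(after turn) [-0.004   0.0042  0.0486]
```

Emit:
move_arm:
  claw: [1,1,1,0,0,0,0,0]
  dp:
    - [-0.004,0.003,0.03]
    - [0,0,0.018]
    - [0,0,0]
    - [0,0,0]
    - [0,0,0]
    - [0,0,0]
    - [0,0,0]
    - [0,0,0]
  turn:
    - [0,0,0]
    - [0,0,0]
    - [0,0,0]
    - [0,0,0]
    - [0,0,0]
    - [0,0,0]
    - [0,0,0]
    - [0,0,0]

```text
clock: 36.08
position: [0.5935, -0.0507, 0.0124]
ee_rot: [0.709, 0.705, 0.0, -0.001]
ft_force: [-1.2, 0.6, 5.3]
grip_width: 0.749
```

```bash
python3 go.py .506 -.394 .16 90.2
```

```text
t 36.08 pos [ 0.5935 -0.0507  0.0124] jaw 89.64 tilt 0.07 w 0.749 F [-1.2  0.6  5.3]
turn [-0.001  -0.001  -0.0124] shift(after turn) [-1.7152 -0.4437 -0.7379]
```

Emit:
move_arm:
  claw: [0,0,0,0,0,0,0,0]
  dp:
    - [0,0,-0.06]
    - [0,0,-0.12]
    - [0,0,-0.16]
    - [0,0,-0.17]
    - [0,0,-0.17]
    - [0,0,-0.15]
    - [0,0,-0.08]
    - [0,0,0]
  turn:
    - [0,0,0]
    - [0,0,0]
    - [0,0,0]
    - [0,0,-0.012]
    - [0,0,0]
    - [0,0,0]
    - [0,0,0]
    - [0,0,0]

```text
clock: 36.75
position: [0.5951, -0.0509, 0.1985]
ee_rot: [0.706, 0.708, 0.002, 0.001]
ft_force: [1.0, -0.9, -3.9]
grip_width: 0.746
```

Emit:
move_arm:
  claw: [0,0,0,0,0,0,0,0]
  dp:
    - [-0.08,-0.02,0]
    - [-0.14,-0.036,0]
    - [-0.18,-0.047,0]
    - [-0.18,-0.047,0]
    - [-0.18,-0.047,0]
    - [-0.18,-0.047,0]
    - [-0.18,-0.047,0]
    - [-0.18,-0.047,0]
  turn:
    - [0,0,0]
    - [0,0,0]
    - [0,0,0]
    - [0,0,0]
    - [0,0,0]
    - [0,0,0]
    - [0,0,0]
    - [0,0,0]

```text
clock: 37.42
position: [0.5251, -0.312, 0.192]
ee_rot: [0.706, 0.708, -0.001, -0.002]
ft_force: [0.6, 0.4, -4.1]
grip_width: 0.743
```

```bash
python3 go.py .506 -.3947 .13 90.2
```

```text
t 37.42 pos [ 0.5251 -0.312   0.192 ] jaw 90.19 tilt 0.26 w 0.743 F [ 0.6  0.4 -4.1]
turn [-0.0051 -0.0026 -0.0001] shift(after turn) [-0.4131 -0.097   0.31  ]
```

Emit:
move_arm:
  claw: [0,0,0,0,0,0,0,0]
  dp:
    - [-0.16,-0.038,0]
    - [-0.14,-0.034,0]
    - [-0.1,-0.02,0]
    - [0,0,0.08]
    - [0,0,0.1]
    - [0,0,0]
    - [0,0,0]
    - [0,0,0]
  turn:
    - [0,0,0]
    - [0,0,0]
    - [0,0,0]
    - [0,0,0]
    - [0,0,0]
    - [0,0,0]
    - [0,0,0]
    - [0,0,0]

```text
clock: 38.08
position: [0.5086, -0.3906, 0.1578]
ee_rot: [0.706, 0.708, -0.0, -0.001]
ft_force: [0.3, 0.3, -3.4]
grip_width: 0.744
```

```bash
python3 go.py .506 -.3947 .122 90.2
```

```text
t 38.08 pos [ 0.5086 -0.3906  0.1578] jaw 90.22 tilt 0.14 w 0.744 F [ 0.3  0.3 -3.4]
turn [-0.0027 -0.0016  0.0004] shift(after turn) [-0.0206 -0.0131  0.179 ]
```

Emit:
move_arm:
  claw: [0,0,0,0,0,0]
  dp:
    - [-0.022,-0.0135,0.07]
    - [0,0,0.07]
    - [0,0,0.035]
    - [0,0,0]
    - [0,0,0]
    - [0,0,0]
  turn:
    - [-0.002,-0.001,0]
    - [0,0,0]
    - [0,0,0]
    - [0,0,0]
    - [0,0,0]
    - [0,0,0]

```text
clock: 38.58
position: [0.5065, -0.3955, 0.124]
ee_rot: [0.706, 0.708, 0.0, 0.001]
ft_force: [0.2, 0.2, -4.1]
grip_width: 0.744
```

```bash
python3 look.py c1 410 180 500 290 290 60 380 170 4.2; python3 go.py .506 -.395 .1125 90.2
```

```text
t 38.68 pos [ 0.5064 -0.3956  0.1238] jaw 90.2 tilt 0.09 w 0.743 F [-0.2 -0.2 -4.7]
turn [0.0018 0.0009 0.    ] shift(after turn) [ 0.0028 -0.002   0.0567]
```

View pics/c1_z.png

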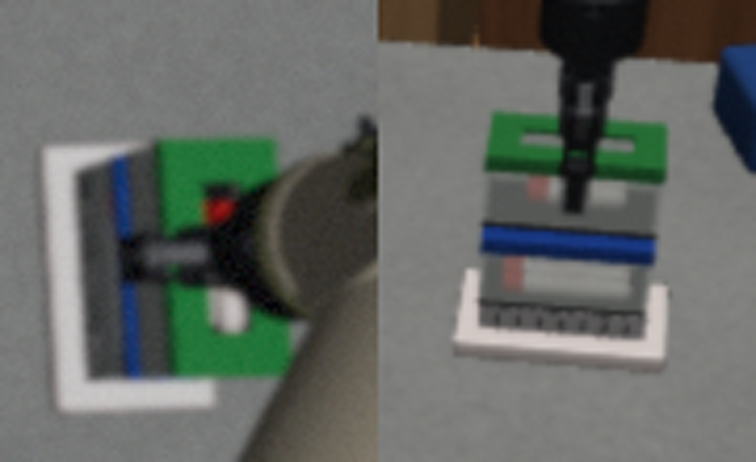

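Emit:
move_arm:
  claw: [0,0,0,0,0,0]
  dp:
    - [0.002,-0.001,0.03]
    - [0,0,0.02]
    - [0,0,0.008]
    - [0,0,0]
    - [0,0,0]
    - [0,0,0]
  turn:
    - [0.001,0.001,0]
    - [0,0,0]
    - [0,0,0]
    - [0,0,0]
    - [0,0,0]
    - [0,0,0]

```text
clock: 39.18
position: [0.5059, -0.395, 0.1123]
ee_rot: [0.706, 0.708, 0.0, -0.0]
ft_force: [-3.5, 4.3, 8.9]
grip_width: 0.748
```

```bash
python3 look.py c2 410 180 500 290 290 60 380 170 4.2; python3 go.py .506 -.395 .1125 90.2
```

```text
t 39.28 pos [ 0.5059 -0.395   0.1123] jaw 90.19 tilt 0.05 w 0.744 F [-4.3  2.5  8.5]
turn [ 0.0003 -0.0012 -0.0003] shift(after turn) [-0.0002  0.0006 -0.0008]
```

View pics/c2_z.png

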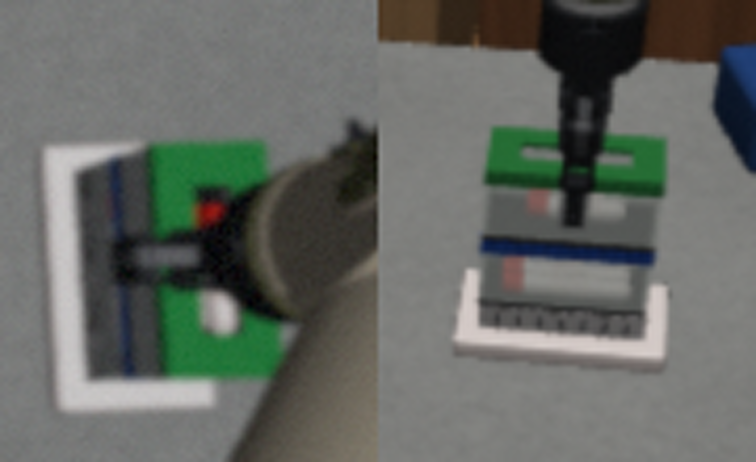

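Emit:
move_arm:
  claw: [1,1,1,1,1,1,1,1]
  dp:
    - [0,0,0]
    - [0,0,0]
    - [0,0,0]
    - [0,0,-0.08]
    - [0,0,-0.14]
    - [0,0,-0.16]
    - [0,0,-0.12]
    - [0,0,0]
  turn:
    - [0,0,0]
    - [0,0,0]
    - [0,0,0]
    - [0,0,0]
    - [0,0,0]
    - [0,0,0]
    - [0,0,0]
    - [0,0,0]

```text
clock: 39.95
position: [0.5075, -0.3967, 0.217]
ee_rot: [0.706, 0.708, 0.001, 0.004]
ft_force: [-0.4, -1.1, 0.8]
grip_width: 1.0
```

```bash
python3 go.py .433 -.148 .12 91.3
```

```text
t 39.95 pos [ 0.5075 -0.3967  0.217 ] jaw 90.17 tilt 0.41 w 1.0 F [-0.4 -1.1  0.8]
turn [ 0.0079  0.0047 -0.0251] shift(after turn) [ 1.2519 -0.3441  0.4849]
```

Emit:
move_arm:
  claw: [0.6,0.6,0.6,0.6,0.6,0.6,0.6,0.6]
  dp:
    - [0.178,-0.049,0]
    - [0.178,-0.049,0]
    - [0.178,-0.049,0]
    - [0.178,-0.049,0]
    - [0.178,-0.049,0]
    - [0.178,-0.049,0.05]
    - [0.178,-0.049,0.05]
    - [0,0,0.15]
  turn:
    - [0,0,-0.012]
    - [0,0,-0.013]
    - [0,0,0]
    - [0,0,0]
    - [0,0,0]
    - [0,0,0]
    - [0,0,0]
    - [0,0,0]

```text
clock: 40.62
position: [0.4336, -0.1412, 0.1637]
ee_rot: [0.697, 0.717, 0.003, 0.001]
ft_force: [1.6, 1.0, -0.7]
grip_width: 0.6
```

Emit:
move_arm:
  claw: [0.6,0.6,0.6]
  dp:
    - [0,0,0.1]
    - [0,0,0]
    - [0,0,0]
  turn:
    - [0,0,0]
    - [0,0,0]
    - [0,0,0]

```text
clock: 40.87
position: [0.4319, -0.1472, 0.1411]
ee_rot: [0.699, 0.715, -0.0, -0.001]
ft_force: [-0.7, 0.8, 0.2]
grip_width: 0.601
```

```bash
python3 look.py c3 410 180 500 290 290 60 380 170 4.2; python3 go.py .433 -.148 .012 91.3; python3 lid.py pics/c3_top.png green .16 435 185 495 290
```

```text
t 40.97 pos [ 0.4332 -0.1477  0.1426] jaw 91.26 tilt 0.05 w 0.598 F [ 0.1 -0.7 -0.2]
turn [ 0.0008 -0.0006 -0.0008] shift(after turn) [-0.0015 -0.0008  0.6529]
green top ctr [ 0.5064 -0.3935] angs [np.float64(0.09), np.float64(0.04), np.float64(0.72), np.float64(-1.46)] len x [0.1299 0.1324] len y [0.0653 0.0652] res [np.float64(0.22), np.float64(0.14), np.float64(0.16), np.float64(0.15)]
```

View pics/c3_z.png

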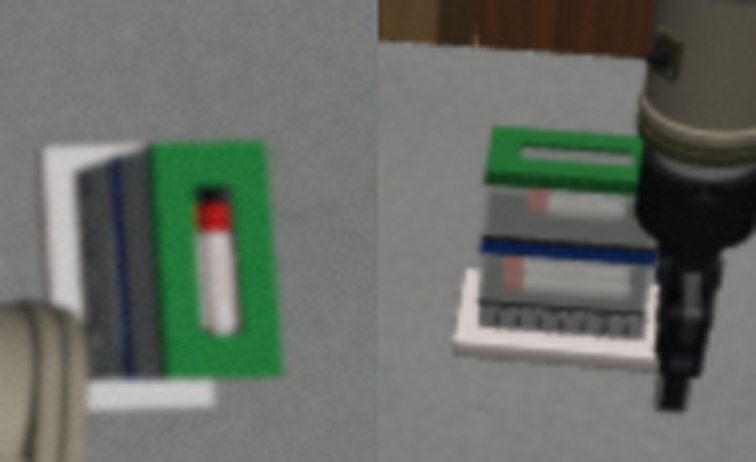

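Emit:
move_arm:
  claw: [0.6,0.6,0.6,0.6,0.6,0.6,0.6,0.6]
  dp:
    - [-0.002,-0.001,0.08]
    - [0,0,0.1]
    - [0,0,0.1]
    - [0,0,0.1]
    - [0,0,0.1]
    - [0,0,0.06]
    - [0,0,0]
    - [0,0,0]
  turn:
    - [0,0,0]
    - [0,0,0]
    - [0,0,0]
    - [0,0,0]
    - [0,0,0]
    - [0,0,0]
    - [0,0,0]
    - [0,0,0]

```text
clock: 41.63
position: [0.4328, -0.1479, 0.0342]
ee_rot: [0.699, 0.715, 0.0, -0.0]
ft_force: [1.0, -0.2, -0.6]
grip_width: 0.601
```

```bash
python3 go.py .433 -.148 .012 91.3
```

```text
t 41.63 pos [ 0.4328 -0.1479  0.0342] jaw 91.28 tilt 0.04 w 0.601 F [ 1.  -0.2 -0.6]
turn [-0.0004 -0.0008 -0.0005] shift(after turn) [-0.0006  0.0011  0.111 ]
```

Emit:
move_arm:
  claw: [0.6,0.6,0.6,0.6,0,0,0,0]
  dp:
    - [0,0.001,0.05]
    - [0,0,0.055]
    - [0,0,0]
    - [0,0,0]
    - [0,0,0]
    - [0,0,0]
    - [0,0,0]
    - [0,0,0]
  turn:
    - [0,0,0]
    - [0,0,0]
    - [0,0,0]
    - [0,0,0]
    - [0,0,0]
    - [0,0,0]
    - [0,0,0]
    - [0,0,0]

```text
clock: 42.3
position: [0.433, -0.1475, 0.0132]
ee_rot: [0.699, 0.715, 0.0, -0.0]
ft_force: [-1.4, 0.3, 6.0]
grip_width: 0.195
```

Emit:
move_arm:
  claw: [0,0]
  dp:
    - [0,0,0]
    - [0,0,0]
  turn:
    - [0,0,0]
    - [0,0,0]

```text
clock: 42.47
position: [0.4329, -0.1475, 0.0132]
ee_rot: [0.699, 0.715, 0.0, -0.0]
ft_force: [-1.3, 0.4, 6.4]
grip_width: 0.197
```

```bash
python3 go.py .506 -.395 .24 90.2; python3 look.py c4 300 220 400 320 320 160 420 230 3.8
```

```text
t 42.47 pos [ 0.4329 -0.1475  0.0132] jaw 91.31 tilt 0.05 w 0.197 F [-1.3  0.4  6.4]
turn [ 0.0007 -0.0009  0.0247] shift(after turn) [-1.2385  0.3609 -1.1342]
```

View pics/c4_z.png

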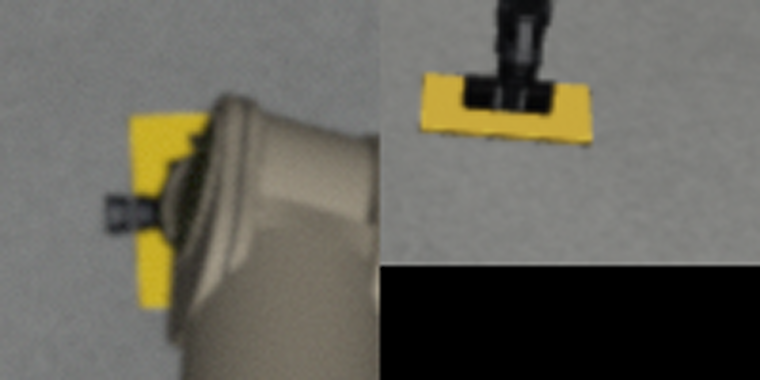

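Emit:
move_arm:
  claw: [0,0,0,0,0,0,0,0]
  dp:
    - [0,0,-0.06]
    - [0,0,-0.12]
    - [0,0,-0.17]
    - [0,0,-0.17]
    - [0,0,-0.17]
    - [0,0,-0.17]
    - [0,0,-0.17]
    - [0,0,-0.12]
  turn:
    - [0,0,0]
    - [0,0,0]
    - [0,0,0]
    - [0,0,0]
    - [0,0,0]
    - [0,0,0.012]
    - [0,0,0.012]
    - [0,0,0]

```text
clock: 43.23
position: [0.4328, -0.1478, 0.2457]
ee_rot: [0.706, 0.708, 0.001, 0.001]
ft_force: [0.9, 0.5, -0.5]
grip_width: 0.201
```

Emit:
move_arm:
  claw: [0,0,0,0,0,0,0,0]
  dp:
    - [-0.08,0.023,0]
    - [-0.14,0.041,0]
    - [-0.18,0.052,0]
    - [-0.18,0.052,0]
    - [-0.18,0.052,0]
    - [-0.18,0.052,0]
    - [-0.14,0.041,0]
    - [-0.08,0.023,0]
  turn:
    - [0,0,0]
    - [0,0,0]
    - [0,0,0]
    - [0,0,0]
    - [0,0,0]
    - [0,0,0]
    - [0,0,0]
    - [0,0,0]

```text
clock: 43.9
position: [0.5001, -0.3827, 0.2415]
ee_rot: [0.707, 0.708, -0.001, -0.001]
ft_force: [0.0, -0.1, -2.0]
grip_width: 0.198
```

Emit:
move_arm:
  claw: [0,0,0]
  dp:
    - [0,0,0]
    - [0,0,0]
    - [0,0,0]
  turn:
    - [0,0,0]
    - [0,0,0]
    - [0,0,0]

```text
clock: 44.15
position: [0.5007, -0.3784, 0.2419]
ee_rot: [0.705, 0.709, 0.0, -0.001]
ft_force: [-0.6, 0.3, -0.8]
grip_width: 0.199
```

```bash
python3 go.py .5062 -.395 .19 90.2; python3 look.py c5 410 180 510 290 270 40 380 150 3.6
```

```text
t 44.15 pos [ 0.5007 -0.3784  0.2419] jaw 90.27 tilt 0.11 w 0.199 F [-0.6  0.3 -0.8]
turn [-0.0014 -0.0021  0.0014] shift(after turn) [-0.083   0.0274  0.2597]
```

View pics/c5_z.png

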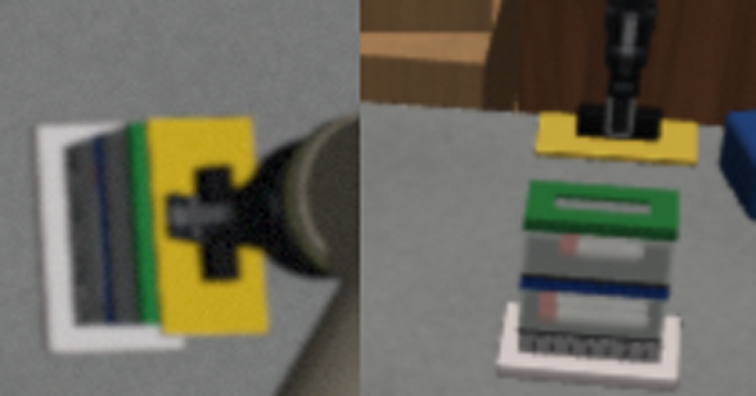

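Emit:
move_arm:
  claw: [0,0,0,0,0,0,0]
  dp:
    - [-0.083,0.027,0.05]
    - [0,0,0.1]
    - [0,0,0.08]
    - [0,0,0.03]
    - [0,0,0]
    - [0,0,0]
    - [0,0,0]
  turn:
    - [-0.001,-0.002,0.001]
    - [0,0,0]
    - [0,0,0]
    - [0,0,0]
    - [0,0,0]
    - [0,0,0]
    - [0,0,0]

```text
clock: 44.83
position: [0.5067, -0.3959, 0.1916]
ee_rot: [0.706, 0.708, 0.0, 0.001]
ft_force: [-0.4, -0.5, -1.6]
grip_width: 0.2
```

```bash
python3 go.py .5062 -.395 .1735 90.2; python3 look.py c6 410 180 510 290 270 40 380 150 3.6
```

```text
t 44.83 pos [ 0.5067 -0.3959  0.1916] jaw 90.21 tilt 0.13 w 0.2 F [-0.4 -0.5 -1.6]
turn [0.0022 0.002  0.0003] shift(after turn) [ 0.0047 -0.0023  0.0905]
```

View pics/c6_z.png

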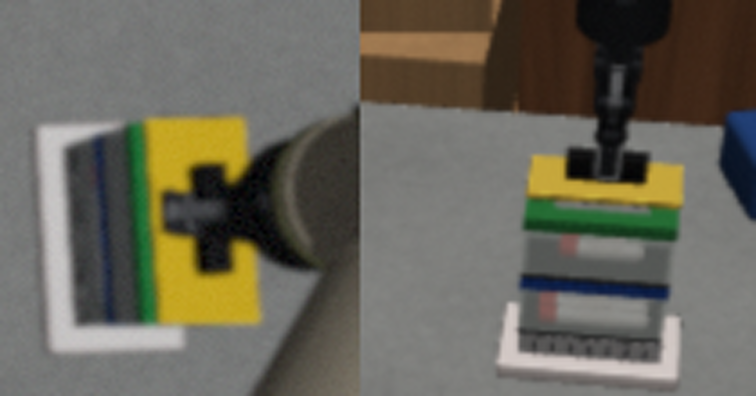

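Emit:
move_arm:
  claw: [0,0,0,0,0,0]
  dp:
    - [0.004,-0.002,0.04]
    - [0,0,0.035]
    - [0,0,0.016]
    - [0,0,0]
    - [0,0,0]
    - [0,0,0]
  turn:
    - [0.002,0.001,0]
    - [0,0,0]
    - [0,0,0]
    - [0,0,0]
    - [0,0,0]
    - [0,0,0]

```text
clock: 45.43
position: [0.5058, -0.3953, 0.1731]
ee_rot: [0.706, 0.708, -0.0, -0.0]
ft_force: [-3.0, 2.8, 10.1]
grip_width: 0.202
```

```bash
python3 go.py .5062 -.395 .1735 90.2; python3 look.py c7 410 180 510 290 270 40 380 150 3.6
```

```text
t 45.43 pos [ 0.5058 -0.3953  0.1731] jaw 90.18 tilt 0.03 w 0.202 F [-3.   2.8 10.1]
turn [-0.0006  0.0003 -0.0005] shift(after turn) [ 0.0017  0.0021 -0.0022]
```

View pics/c7_z.png

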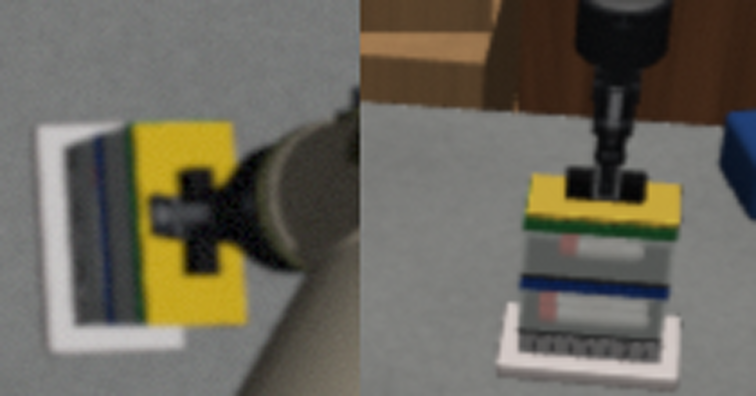

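Emit:
move_arm:
  claw: [0.6,0.6,0.6,0.6,0.6,0.6,0.6,0.6]
  dp:
    - [0,0,0]
    - [0,0,0]
    - [0,0,0]
    - [0,0,-0.05]
    - [0,0,-0.1]
    - [0,0,-0.15]
    - [0,0,-0.15]
    - [0,0,0]
  turn:
    - [0,0,0]
    - [0,0,0]
    - [0,0,0]
    - [0,0,0]
    - [0,0,0]
    - [0,0,0]
    - [0,0,0]
    - [0,0,0]

```text
clock: 46.2
position: [0.5074, -0.3967, 0.269]
ee_rot: [0.706, 0.708, 0.0, 0.004]
ft_force: [-0.3, -0.7, 0.9]
grip_width: 0.6
```

Emit:
move_arm:
  claw: [0.6,0.6,0.6,0.6,0.6,0.6,0.6,0.6]
  dp:
    - [0.15,0,0]
    - [0.18,0,0]
    - [0.18,0,0]
    - [0.18,0,0]
    - [0.18,0,0]
    - [0.18,0,0]
    - [0.18,0,0]
    - [0.18,0,0]
  turn:
    - [0,0,0]
    - [0,0,0]
    - [0,0,0]
    - [0,0,0]
    - [0,0,0]
    - [0,0,0]
    - [0,0,0]
    - [0,0,0]

```text
clock: 46.87
position: [0.5046, -0.1115, 0.2626]
ee_rot: [0.706, 0.708, -0.0, -0.0]
ft_force: [1.2, 0.3, -1.1]
grip_width: 0.601
```

Emit:
move_arm:
  claw: [0.6,0.6,0.6,0.6,0.6,0.6]
  dp:
    - [0.18,0,0]
    - [0.18,0,0]
    - [0.18,0,0]
    - [0.1,0,0]
    - [0,0,0]
    - [0,0,0]
  turn:
    - [0,0,0]
    - [0,0,0]
    - [0,0,0]
    - [0,0,0]
    - [0,0,0]
    - [0,0,0]

```text
clock: 47.37
position: [0.5045, 0.0157, 0.2623]
ee_rot: [0.705, 0.709, -0.0, -0.0]
ft_force: [0.1, -0.8, 0.4]
grip_width: 0.598
```

```bash
python3 go.py .5 0 .2 90; python3 look.py d1 410 180 510 290 270 40 380 150 3.6; python3 lid.py pics/d1_top.png yellow .166 435 185 500 290; python3 lid.py pics/d1_side.png yellow .166 300 70 375 125 side; python3 lid.py pics/c2_top.png green .16 435 185 495 290 >/dev/null; cp pics/d1_top.png pics/d1t.png
```

```text
t 47.37 pos [0.5045 0.0157 0.2623] jaw 90.32 tilt 0.06 w 0.598 F [ 0.1 -0.8  0.4]
turn [-0.0014  0.      0.007 ] shift(after turn) [-0.0786 -0.0227  0.3117]
yellow top ctr [ 0.5053 -0.3943] angs [np.float64(0.14), np.float64(0.13), np.float64(-0.15), np.float64(-0.51)] len x [0.1307 0.1311] len y [0.0646 0.0646] res [np.float64(0.22), np.float64(0.1), np.float64(0.15), np.float64(0.11)]Traceback (most recent call last):
  File "lid.py", line 21, in <module>
    a=sys.argv;lid(a[1],a[2],float(a[3]),list(map(int,a[4:8])),a[8] if len(a)>8 else 'top')
               ~~~^^^^^^^^^^^^^^^^^^^^^^^^^^^^^^^^^^^^^^^^^^^^^^^^^^^^^^^^^^^^^^^^^^^^^^^^^
  File "lid.py", line 19, in lid
    return quad(E,z,n,col+' '+n)
  File "m4.py", line 12, in quad
    F=[fit(e,z,n) for e in E]  # left,right,top,bottom
       ~~~^^^^^^^
  File "m4.py", line 7, in fit
    w=np.array([cast(n,u,v,z)[:2] for u,v in pts],np.float32);vx,vy,x,y=map(float,cv2.fitLine(w,cv2.DIST_HUBER,0,.001,.001).ravel())
                                                                                  ~~~~~~~~~~~^^^^^^^^^^^^^^^^^^^^^^^^^^^^^^
cv2.error: OpenCV(4.12.0) /io/opencv/modules/imgproc/src/linefit.cpp:618: error: (-215:Assertion failed) npoints2 >= 0 || npoints3 >= 0 in function 'fitLine'
```

View pics/d1_z.png

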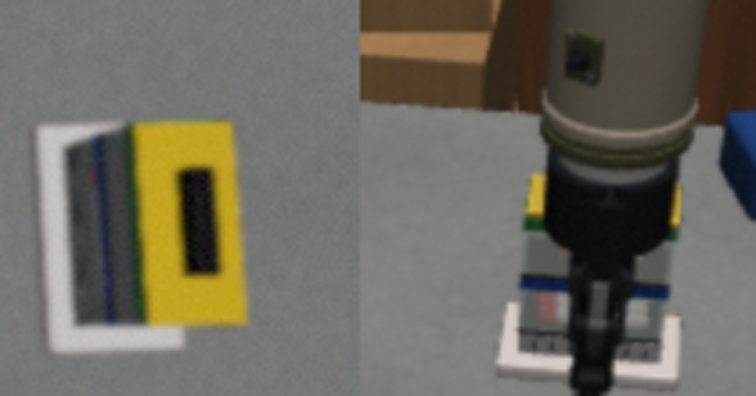

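View pics/d1_side.png

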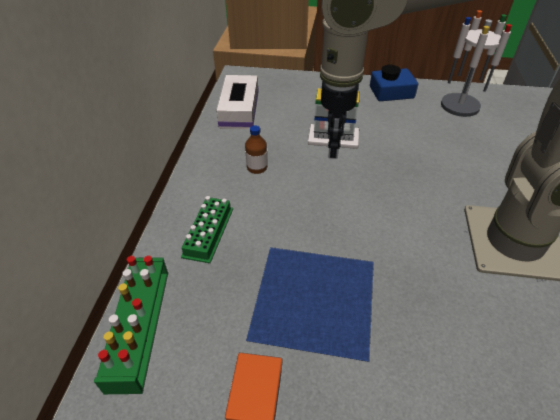

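View pics/d1t.png

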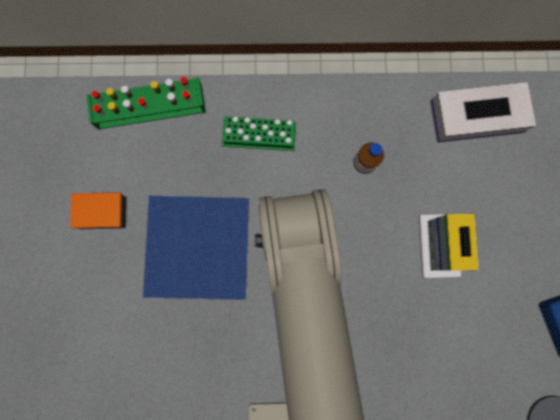

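Emit:
move_arm:
  claw: [0.6,0.6,0.6,0.6,0.6,0.6,0.6,0.6]
  dp:
    - [0.1,-0.05,-0.05]
    - [0.16,-0.03,-0.05]
    - [0.16,-0.03,0]
    - [0.16,0,0]
    - [0.16,0,0]
    - [0.1,0,0]
    - [0,0,0]
    - [0,0,0]
  turn:
    - [0,0,0]
    - [0,0,0]
    - [0,0,0]
    - [0,0,0]
    - [0,0,0]
    - [0,0,0]
    - [0,0,0]
    - [0,0,0]

```text
clock: 48.13
position: [0.4823, 0.1822, 0.2819]
ee_rot: [0.706, 0.708, -0.001, -0.0]
ft_force: [-0.1, -1.1, 0.2]
grip_width: 0.601
```

```bash
python3 look.py d2 410 180 510 290 290 80 380 150 4.2
```

```text
(no output)
```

View pics/d2_z.png

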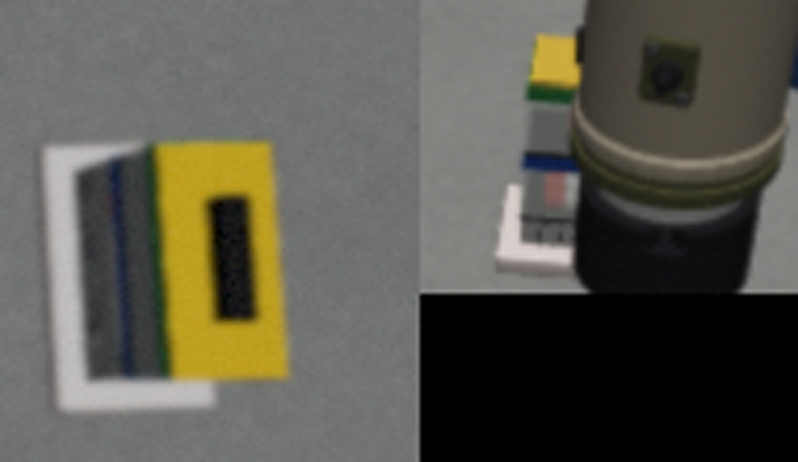

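The visible left edges of the column line up in both views. The lower-left corners of the cover and boxes run in one straight line from (88,378) to (290,378) in the top zoom. I'm handing in.

```bash
python3 -c "
from workcell import manip
print(manip.hand_in())"
```

```text
the job is handed in; nothing more can be done
None
```

The job is done and handed in at about 48 s of the 210 s allowed. All five tubes are boxed, and the boxes and cover are stacked on the cold block.

- **Tubes:** Two short tubes (measured 74–75 mm) dropped through the green slot into the green box. Three long tubes (measured 98–100 mm) went into the blue box. I told long from short by measuring them in the pictures, and did not try the long tubes in the green slot. The final pictures show the pad empty.
- **Column:** Blue is on the block, green is on blue, and the yellow cover is on top. Measured centres in the top view, in m:

| Part | x | y |
|---|---|---|
| Block | 0.505–0.506 | −0.394 |
| Blue box | 0.5063 | −0.3937 |
| Green box | 0.5064 | −0.3935 |
| Cover | 0.5053 | −0.3943 |

- **Fit:** The parts agree to about 1 mm, and to about half a degree on their long edges. The short edges fit less well, up to about 2° on some lids. Contact forces while setting down were about 10 N.
- **Bystanders:** The tube rack, bottle and tip box look unmoved.
- **Failed check:** The side-view fit of the cover failed because the arm hid part of it, and a second side view was also partly hidden. The final cover position therefore rests on the top view and the side pictures taken while placing it.
- **Third long tube:** From above only two long tubes showed through the blue slot. I took the third to be underneath or beside them, since I never saw all three at once.

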